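Clamp a box profile in the welding jig with the ratchet knob

TASK

The white box profile lies loose in the clamping jig. Slide it gently along its channel until you feel its end press firmly, without ramming, against the yellow end stop, then turn the grey ratchet knob clockwise (seen from above) until the pad holds the profile and the knob's slip clutch clicks: at least two clicks, but not more than four. Let go and leave the profile clamped against the stop, and leave the other things on the bench alone.

Things in the scene. Friction and masses are not known exactly. Their poses are not given: they have to be found in the camera images.
- jig: The clamping jig, fixed to the bench: dark steel base plate 130 (x) by 300 (y) by 12 mm thick; origin under its centre, y along the channel towards the stop. Two guides 18 mm high above the plate form a channel 43 mm wide, from y = -50 to +110 mm. A green frame (column on the -x side, arm over the channel, arm top 105 mm above the bench) covers y = +5 to +55 mm.
- stop_face (a point): Centre of the flat face of the yellow end stop (50 mm wide, its top 46 mm above the bench); this point is on the channel's centre line, 32 mm above the bench and 120 mm from the jig's centre. Its y axis runs along the channel into the stop: the way the profile must slide. z is up.
- profile_mid (a point): Centre of the loose white box profile with red bands at its ends, 40 x 200 x 40 mm, closed ends, about 0.3 kg. It lies in the channel on the base plate (centre 32 mm above the bench), its y axis along the channel. The end face to push is 100 mm from here towards -y, clear of guides and frame. It starts 20 to 60 mm short of the stop.
- profile_lead (a point): Centre of the profile's leading end face, which must come against stop_face (0 mm apart along y when home).
- knob_grip (a point): Centre (half-way up, on the upright axis) of the ratchet knob: grey, fluted, round, 28 mm across, 36 mm high, white mark on top. Its foot is 14 mm above the arm of the green frame. Under it, 2 to 9 mm above the arm, an aluminium disc 42 mm across with a black mark turns with the screw. The knob turns without rising or sinking.
- ratchet (a joint): Slip of the knob's clutch, rad: clockwise angle of the knob relative to the disc and screw under it. It stays near 0 while the knob drives the screw and grows as the clutch slips, with a click every 0.52 rad (first at 0.26, second at 0.79). Turning freely takes about 0.1 N m; once the pad presses, it takes up to about 0.3 N m to slip, falling and rising with each click.
- pad: Round black clamp pad under the arm on the knob's axis, 26 mm across, origin at the centre of its underside. It sinks 3 mm per radian of clockwise turning (seen from above); 0.6 to 3 rad are needed before it meets the profile, whose top is 52 mm above the bench.
- end_stop: The yellow end stop itself, origin at the foot of its face, on the base plate.
- profile: The same profile; origin at the centre of its underside.
- jar: Bystander: closed white jar with a red cap, 56 mm across and 75 mm high; origin under its centre. Leave alone.
- hammer: Bystander: hammer lying on the bench. Leave alone.
- offcut: Bystander: short white profile 40 x 90 x 40 mm with red bands, on the bench; origin under its centre. Leave alone.
Mind the look-alikes: they are no part of the job. Leave any blue or pink look-alike of the profile alone.

How it is judged (in metres and radians):
On the way, in this order (a step that is already met when the one before it is completed fails the run):
1. the profile's end is pressed against the end stop (within 2 mm, at least 1 N) (y of profile_lead in the frame of stop_face above -0.002 m and contact force between profile and end_stop above 1 N), for 0.1 s.
2. with the profile home and the pad pressing on it, the clutch has clicked twice (slip over 0.75 rad) (value of joint ratchet above 0.75 rad and y of profile_lead in the frame of stop_face above -0.002 m and contact force between pad and profile above 8 N), for 0.1 s.
At the end, for the whole second after the job is handed in: The profile is at rest with its end within 2 mm of the end stop, the pad presses on it with more than 8 N, the clutch has clicked two to four times (slip between 0.75 and 2.35 rad), and knob and profile are let go (all of step 2 and value of joint ratchet below 2.35 rad and linear speed of profile below 0.01 m/s and angle between profile's own z axis and vertical below 0.05 rad); the robot touches nothing.
It fails at once if the profile rammed or forced against the end stop (more than 40 N) (contact force between profile and end_stop above 40 N).
It fails at once if more than four clicks of the clutch (slip over 2.35 rad), or slipped backwards by two clicks (value of joint ratchet above 2.35 rad or value of joint ratchet below -0.8 rad).
It fails at once if a bystander moved more than 20 mm (distance of any of jar, hammer, offcut from where it was at the start of the episode above 0.02 m).
It also fails if it takes over 64 s, if anything falls off the work surface, if the arm or the gripper's body presses on something with over 40 N, if the wrist force passes 120 N, or if a joint passes its speed limit or range.

ROBOT

A 7-joint arm with a two-finger parallel gripper is mounted at the origin on the work surface. World frame = base frame: x ahead of the robot, y to its left, z up, the work surface at z = 0. Lengths are in mm, angles in rad, forces in N, time in s.
With the tool pointing down it reaches from about 425 to 925 mm from the base axis. Payload 6.8 kg.
Tool frame: the origin (TCP) lies midway between the tips of the shut fingers; the grasp point (between the pads) lies 19 mm behind it (grasp_offset is the distance from the TCP to the grasp point, in mm); z points along the fingers, y is the direction in which the jaws open and shut (so a half turn about z gives the same grasp; the last joint's range is limited). The gripper opens to 85 mm and grips with 20 to 120 N. Pads are 22 mm wide; open, the fingers measure 114 mm over their backs; the gripper's body (76 mm by 85 mm) begins 54 mm behind the grasp point. The pads swing forward as they close: fully open they stand 13 mm farther back than shut.
Start: joints at [-1.392, 0.477, 0.022, 1.555, -0.011, 1.109, -0.083], TCP at [190.943, 647.447, 231.308] pointing down, gripper open.
Joint ranges: [-2.96, 2.96], [-0.34, 2.1], [-1.41, 1.46], [0.24, 2.44], [-1.37, 4.51], [0.17, 1.92], [-2.96, 2.96]. Speed limits (rad/s): [2.39, 2.39, 3.14, 3.14, 3.14, 3.14, 3.14].

INTERFACE

Orientations are given as a rotation vector (axis times angle).
In Python, from workcell import * gives the robot as it stands.
- The arm moves only by the tool drive_tool, never from a script. Its argument "rows" is a list of rows, each an object of numbers: "grip": the finger opening in mm, from 0 to 85.4; "tx", "ty", "tz": the shift along the tool's x, y, z in mm; "twist": the turn about the tool's z in degrees. A call has 1 to 10 rows; each row is the pose to reach, as a shift and turn from the pose measured when the call began, along the tool's axes at that moment; what a row does not reach only later rows make up. A row lasts 1/12 s, in which the tool goes at most 41.7 mm and 7.16 degrees, less where a joint would pass 70% of its speed; a pose out of reach is approached as far as the arm can. A call with a gripper value outside its range is refused whole. The fingers move at their own pace and stop on an object; the grip force is fixed at half the most. Time passes only in rows, so rows that repeat a pose let the fingers close. It gives the time, the measured TCP pose, the force and the opening at its end, in the units of the state.
- observe(): the state, without advancing time (a new reading comes with each control period).
- grab_frame(name): name is "scene" or "top"; returns (picture, depth): 400x640x3 uint8, red, green, blue; 400x640 float32, mm along the optical axis (not along the pixel's ray), 0 where there is no reading.
- camera_info(name): a dict with "vfov" (degrees; the focal length in pixels is half the picture's height over the tangent of half this angle, whatever the lens; pixels are square), "cx", "cy" (the principal point, pixels), "world_to_cam" (4x4, takes a point from world to camera coordinates). Camera axes: x right, y up, looking along -z (the intrinsics and any distortion apply to the point x, -y, -z); pixel columns grow to the right and rows downward; lengths in mm; the calibration is good to about 2 mm. A picture is of the moment at which its call begins. camera_info takes no time and is no camera call.
- close_job(): hands the job in, once; it reports no verdict.
The state is a dict: "clock": time; "qpos": joint angles; "qvel": joint speeds; "joint_efforts": joint torques, N m; "position": TCP position; "ee_rot": TCP orientation; "contact_force": force on the tool from outside, world axes, zero at the start; "torque": the same for the moment, N m; "grip_width": opening from 0.0 (shut) to 1.0 (fully open).
Only numpy, scipy, OpenCV 4.12 (cv2) and the standard library are available. Lean on these libraries where they do the work, as an engineer would, in place of code of your own. Each camera call takes 0.05 s, during which the arm holds its last target.

## Working session

There is one attempt and no reset: what is moved stays moved. The work goes in short steps, Python scripts to look and compute and a tool call to move; the robot and the scene stay as the last step left them, time stands still between calls to the robot, and variables do not carry over. Pictures are saved under pics/ and viewed, and the job is handed in when it is done.

Besides the shell and the picture viewer there is one more tool, called after ">>>" as name(argument=value, ...), one argument or row to a line, values as JSON. drive_tool: Moves the arm, as the interface text tells. Its arguments: {"type":"object","properties":{"rows":{"type":"array","items":{"type":"object","properties":{"grip":{"type":"number"},"tx":{"type":"number"},"ty":{"type":"number"},"tz":{"type":"number"},"twist":{"type":"number"}}}}},"required":["rows"]}

```bash
mkdir -p pics; ls; cat > h.py <<'E'
from workcell import *
import numpy as np, cv2
def save(name,img): cv2.imwrite('pics/'+name,img[:,:,::-1])
E
python3 - <<'E'
from h import *
print(observe())
for n in ('scene','top'):
    p,d=grab_frame(n); save(n+'0.png',p); np.savez('pics/'+n+'0.npz',p=p,d=d)
    print(n,camera_info(n))
E
```

```text
pics
{'clock': 0.0, 'qpos': array([-1.39213938,  0.47782884,  0.02230345,  1.55644034, -0.01150194,
        1.10933649, -0.08309243]), 'qvel': array([-0.00020187,  0.0007515 ,  0.0003333 ,  0.00107212, -0.00039791,
       -0.00053682,  0.00052973]), 'joint_efforts': array([ 2.38128911e-05, -5.96457803e+01,  1.60783600e+00, -2.81192708e+01,
        1.24084359e-02,  9.52425442e-03,  1.90153071e-05]), 'position': array([190.74170208, 646.8622459 , 230.31045761]), 'ee_rot': array([-4.48779538e-01, -3.10922322e+00,  2.95253835e-03]), 'contact_force': array([-0.37546596, -0.16767198, -1.16034038]), 'torque': array([ 0.02881304, -0.03247341,  0.00724044]), 'grip_width': 1.000365515925371}
scene {'vfov': 42.18482547659225, 'cx': 318.6485593882247, 'cy': 193.74519876027387, 'world_to_cam': array([[ 7.90151105e-01,  6.12840442e-01,  9.37149315e-03,
        -5.27761120e+02],
       [-4.99057458e-01,  6.34420971e-01,  5.90297963e-01,
         1.90867322e+02],
       [ 3.55812993e-01, -4.71101501e-01,  8.07131024e-01,
        -1.70369095e+03],
       [ 0.00000000e+00,  0.00000000e+00,  0.00000000e+00,
         1.00000000e+00]])}
top {'vfov': 55.380436328219204, 'cx': 317.11945883722126, 'cy': 196.44622504003257, 'world_to_cam': array([[ 2.66058796e-04, -9.99916981e-01, -1.28825560e-02,
         8.62998651e+01],
       [ 9.95830306e-01, -9.10278837e-04,  9.12204598e-02,
        -6.04004695e+02],
       [-9.12246135e-02, -1.28531097e-02,  9.95747391e-01,
        -9.48065686e+02],
       [ 0.00000000e+00,  0.00000000e+00,  0.00000000e+00,
         1.00000000e+00]])}
```

View pics/scene0.png

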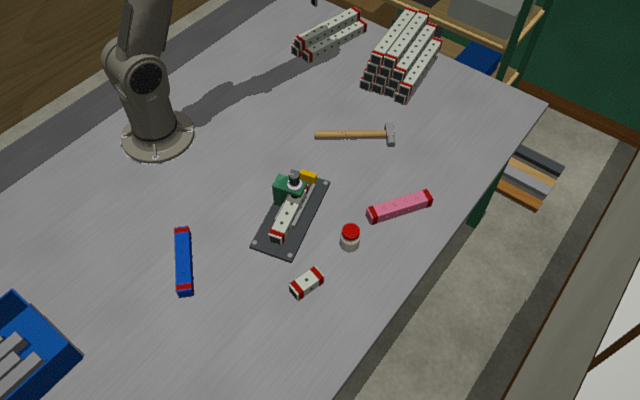

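View pics/top0.png

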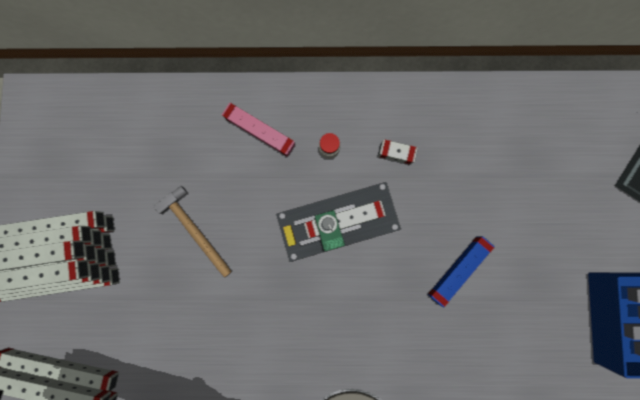

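The top view shows the jig at about (338,222), with the yellow stop at (290,235), the knob at (328,224) and the profile's push end at (379,209).

These could be taken for the profile:
- pink profile: (258,130)
- blue profile: (461,271)
- white offcut: (398,152)
- stacked profiles: (60,245)

The right one is the white profile in the jig channel. I'll check it in a close crop.

```bash
cat >> h.py <<'E'
def K(n):
    c=camera_info(n); f=200/np.tan(np.radians(c['vfov']/2)); return f,c['cx'],c['cy'],np.array(c['world_to_cam'])
def back(n,u,v,d):
    f,cx,cy,T=K(n); u=np.asarray(u,float);v=np.asarray(v,float)
    pc=np.stack([(u-cx)/f*d,-(v-cy)/f*d,-d,np.ones_like(d)],-1)
    return (pc@np.linalg.inv(T).T)[...,:3]
def proj(n,P):
    f,cx,cy,T=K(n); P=np.atleast_2d(P); pc=P@T[:3,:3].T+T[:3,3]
    return np.stack([cx+f*pc[:,0]/-pc[:,2],cy-f*pc[:,1]/-pc[:,2]],-1)
def onplane(n,u,v,z):
    f,cx,cy,T=K(n); R=T[:3,:3]; c=-R.T@T[:3,3]; r=R.T@np.array([(u-cx)/f,-(v-cy)/f,-1.]); return c+r*(z-c[2])/r[2]
def cloud(n,d):
    v,u=np.mgrid[0:400,0:640]; return back(n,u,v,d)
E
python3 - <<'E'
from h import *
t=np.load('pics/top0.npz');s=np.load('pics/scene0.npz')
save('c_top.png',cv2.resize(t['p'][170:275,265:410],None,fx=5,fy=5,interpolation=cv2.INTER_CUBIC))
save('c_sc.png',cv2.resize(s['p'][160:270,240:340],None,fx=5,fy=5,interpolation=cv2.INTER_CUBIC))
for n,D in(('top',t),('scene',s)):
    P=cloud(n,D['d'].astype(float)); print(n,f:=K(n)[0])
    for (u,v) in ([(290,235),(379,209),(350,217),(328,224),(330,242),(383,186),(281,215),(293,257),(397,228),(330,142),(398,152),(420,120)] if n=='top' else [(308,176),(276,236),(285,215),(294,180),(280,190),(350,235),(307,283),(255,247),(400,300)]): print(u,v,P[v,u].round(1),D['p'][v,u])
E
```

```text
top 381.10193739787064
290 235 [505.9 153.6  44.6] [181 165  57]
379 209 [570.4 -68.3  50.6] [136  33  28]
350 217 [550.5   4.2  53.1] [101 104 103]
328 224 [531.2  60.4 154.6] [127 129 128]
330 242 [490.3  55.  105.4] [ 73 129  97]
383 186 [631.9 -84.3  18.3] [150 151 154]
281 215 [556.9 179.3  18.7] [152 153 156]
293 257 [449.6 147.9  16.2] [154 155 157]
397 228 [ 523.6 -118.7   16.7] [106 108 110]
330 142 [734.5  53.7  75.9] [162  51  47]
398 152 [ 716.7 -120.4   39.6] [128 131 128]
420 120 [ 811.1 -188.2    2.3] [119 119 122]
scene 518.5165446722785
308 176 [509.7 151.   36. ] [122  94   0]
276 236 [578.7 -76.3  51.9] [173 175 160]
285 215 [552.7  -7.1  49.9] [176 181 168]
294 180 [542.8  49.2 146.2] [27 28 27]
280 190 [509.4  25.8  97.4] [25 48 34]
350 235 [744.1  38.3  76.6] [160  20  11]
307 283 [ 729.2 -129.2   37.4] [179 184 170]
255 247 [ 537.5 -121.8   10.3] [67 71 71]
400 300 [941.   -1.3  -2. ] [138 139 138]
```

View pics/c_top.png

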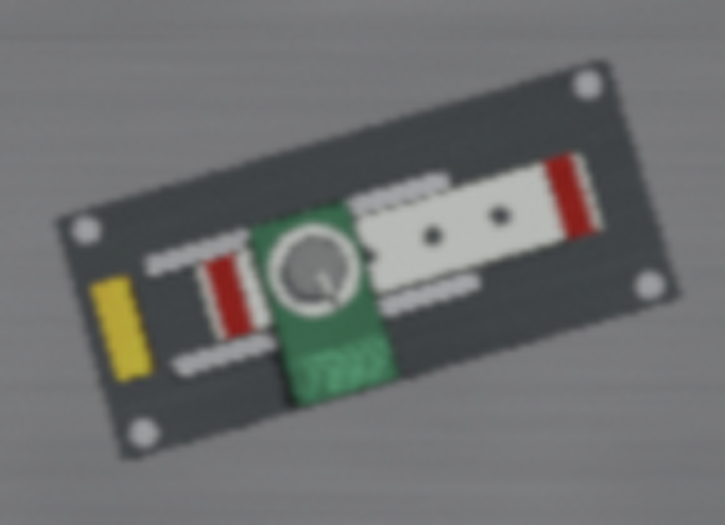

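View pics/c_sc.png

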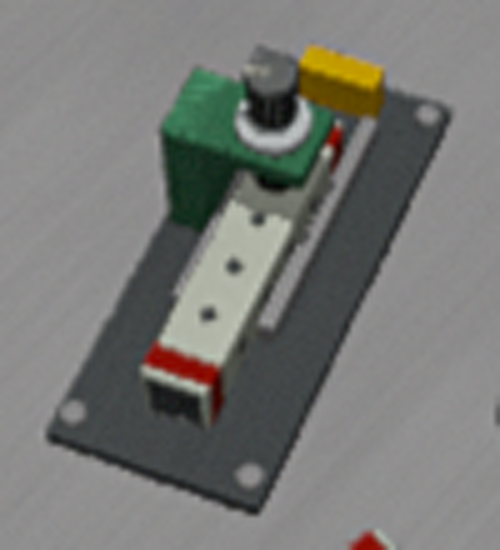

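The crops show the white profile in the channel. Its near red band is around crop (572,195), i.e. top-view pixel (379,209). The yellow stop is at crop (122,328), and the grey knob on the green arm at crop (313,268). This is the right profile. Next I'll fit the geometry.

```bash
python3 - <<'E'
from h import *
t=np.load('pics/top0.npz');s=np.load('pics/scene0.npz')
c=lambda u,v:(265+(u+.5)/5-.5,170+(v+.5)/5-.5)
cor=[onplane('top',*c(*p),12) for p in [(57,218),(605,62),(680,297),(125,458)]]
A,B,C,D=cor; print(np.round(cor,1))
print('centre',np.mean(cor,0),'len',np.linalg.norm(A-B),np.linalg.norm(D-C),'w',np.linalg.norm(A-D),np.linalg.norm(B-C))
y=(A-B+D-C);y/=np.linalg.norm(y); x=(B-A+0); x=(B-A)*0+ (A-D+B-C); x/=np.linalg.norm(x); print('y',y,np.degrees(np.arctan2(y[1],y[0])),'x',x,np.degrees(np.arctan2(x[1],x[0])))
# pixel sets by color from both views
for n,Dd in(('top',t),('scene',s)):
    p=Dd['p']; P=cloud(n,Dd['d'].astype(float)); hsv=cv2.cvtColor(p,cv2.COLOR_RGB2HSV)
    o=np.mean(cor,0); yy=np.array([y[0],y[1],0]); xx=np.array([y[1],-y[0],0])
    lx=(P-o)@xx; ly=(P-o)@yy; z=P[...,2]
    ins=(abs(lx)<70)&(abs(ly)<155)
    ye=ins&(hsv[...,0]>18)&(hsv[...,0]<32)&(hsv[...,1]>120)
    print(n,'yellow',ye.sum(),np.percentile(lx[ye],[3,50,97]).round(1),np.percentile(ly[ye],[3,50,97]).round(1),np.percentile(z[ye],[3,50,97]).round(1))
    pr=ins&(z>44)&(z<58)&(ly<0)
    print('prof',pr.sum(),[np.percentile(q[pr],[1,5,50,95,99]).round(1) for q in(lx,ly,z)])
    kn=ins&(z>140)
    print('knobtop',kn.sum(),[np.percentile(q[kn],[1,5,50,95,99]).round(1) for q in(lx,ly,z)],P[kn].mean(0))
    kd=ins&(z>108)&(z<118)
    print('disc',kd.sum(),[np.percentile(q[kd],[1,5,50,95,99]).round(1) for q in(lx,ly,z)])
    dk=ins&(z<20)
    print('plate',dk.sum(),[np.percentile(q[dk],[1,50,99]).round(1) for q in(lx,ly,z)])
    red=ins&((hsv[...,0]<8)|(hsv[...,0]>172))&(hsv[...,1]>120)&(z>44)
    for m in (red&(ly<0),red&(ly>0)): print('red',m.sum(),[np.percentile(q[m],[1,50,99]).round(1) for q in(lx,ly,z)])
E
```

```text
[[ 561.9  193.1   12. ]
 [ 643.2  -92.2   12. ]
 [ 521.1 -128.8   12. ]
 [ 438.7  156.9   12. ]]
centre [541.21269585  32.23851473  12.        ] len 296.6903807204929 297.38511426790654 w 128.43941633731774 127.45684906942304
y [-0.27548667  0.96130489  0.        ] 105.9910188861845 x [0.95867178 0.28451435 0.        ] 16.529820910835678
top yellow 164 [-23.7  -0.3  23.5] [119.4 128.5 141.2] [11.3 45.9 49.4]
prof 750 [array([-19. , -17.4,   0.5,  18.6,  20.3]), array([-114.5, -109.7,  -57.8,   -5.8,   -1.2]), array([48.1, 49.3, 52.1, 55. , 56.1])]
knobtop 1153 [array([-13.8, -13.8, -13.8,   1. ,   9.7]), array([19.6, 28.3, 46.9, 46.9, 46.9]), array([ 151.6,  154.6, 1000.2, 1000.2, 1000.2])] [516.99464945  72.08782757 904.13118107]
disc 141 [array([-50.2, -36.6,  -2.9,  18.3,  21.3]), array([ 8. , 10.1, 28.4, 48.1, 49.6]), array([108.2, 108.5, 113.8, 116.2, 116.7])]
plate 4075 [array([-69.1,   6.7,  69.1]), array([-152.8,  -15.7,  153.2]), array([-2.2, 11.8, 17.6])]
red 77 [array([-18.4,   1.7,  20.6]), array([-108.9, -103. ,  -97.2]), array([48. , 51.9, 56.3])]
red 78 [array([-18.1, 
[... 196 characters left out ...]
21.5]), array([-118.4, -116.1,  -64. ,   -6.3,   -1.3]), array([44.7, 47.3, 52.2, 56.6, 57.7])]
knobtop 95 [array([-12.2, -10.4,   1.9,  13.2,  14.1]), array([13.2, 14.3, 23.8, 36.9, 38. ]), array([141.5, 141.9, 153.9, 157.3, 158.8])] [536.07588279  56.46432618 152.16680108]
disc 117 [array([-56.4, -42.2,   4.8,  24.6,  28.8]), array([ 0.2,  3.7, 18.5, 40.9, 45.8]), array([108.1, 108.4, 111.7, 116.6, 117.6])]
plate 2379 [array([-67.8,  34.2,  69.2]), array([-153.6,  -65.4,  145.2]), array([-4.3, 11.8, 18.8])]
red 59 [array([-18.2,   2.4,  22.7]), array([-113.8, -106. ,  -98.1]), array([47.3, 52.8, 58.8])]
red 8 [array([16.2, 19.9, 21.7]), array([65.3, 71.7, 80.6]), array([46.4, 52.2, 55.8])]
```

```bash
cat >> h.py <<'E'
from scipy.spatial.transform import Rotation as Ro
O=np.array([541.2,32.2,0.]); H=np.radians(106.0)
def jig(lx,ly,z): return O+lx*np.array([np.sin(H),-np.cos(H),0])+ly*np.array([np.cos(H),np.sin(H),0])+np.array([0,0,z])
def st():
    s=observe(); R=Ro.from_rotvec(s['ee_rot']).as_matrix(); p=s['position']; l=p-O
    print('t',round(s['clock'],2),'pos',p.round(1),'jig',round(l@[np.sin(H),-np.cos(H),0],1),round(l@[np.cos(H),np.sin(H),0],1),'yhead',np.degrees(np.arctan2(R[1,1],R[0,1])).round(1),'tilt',np.degrees(np.arccos(-R[2,2])).round(2),'F',s['contact_force'].round(2),'T',s['torque'].round(3),'g',round(s['grip_width'],3),'q',s['qpos'].round(3)); return s,R
def go(P,yh=None):
    s,R=st(); d=R.T@(np.asarray(P)-s['position']); print('tx ty tz',d.round(1))
    if yh is not None:
        cur=np.degrees(np.arctan2(R[1,1],R[0,1])); tw=(cur-yh+180)%360-180; print('twist',tw.round(1))
E
python3 - <<'E'
from h import *
go(jig(0,-143,230),16)
E
```

```text
t 0.1 pos [190.8 646.9 230.4] jig -167.4 687.5 yhead 73.6 tilt 0.09 F [-0.88  0.1  -1.24] T [ 0.031 -0.05   0.017] g 0.998 q [-1.392  0.478  0.022  1.556 -0.012  1.109 -0.083]
tx ty tz [-586.7 -611.2    1.5]
twist 57.6
```

>>> drive_tool(
  rows=[
    {"tx":-586,"ty":-611,"tz":0,"twist":57.5,"grip":0},
    {"tx":-586,"ty":-611,"tz":0,"twist":57.5,"grip":0},
    {"tx":-586,"ty":-611,"tz":0,"twist":57.5,"grip":0},
    {"tx":-586,"ty":-611,"tz":0,"twist":57.5,"grip":0},
    {"tx":-586,"ty":-611,"tz":0,"twist":57.5,"grip":0},
    {"tx":-586,"ty":-611,"tz":0,"twist":57.5,"grip":0},
    {"tx":-586,"ty":-611,"tz":0,"twist":57.5,"grip":0},
    {"tx":-586,"ty":-611,"tz":0,"twist":57.5,"grip":0},
    {"tx":-586,"ty":-611,"tz":0,"twist":57.5,"grip":0},
    {"tx":-586,"ty":-611,"tz":0,"twist":57.5,"grip":0},
  ],
)

```text
clock: 0.93
position: [382.6, 275.3, 231.3]
ee_rot: [1.89, 2.509, -0.003]
contact_force: [1.4, 0.8, -0.3]
grip_width: -0.002
```

```bash
python3 - <<'E'
from h import *
go(jig(0,-143,150),16)
E
```

```text
t 0.93 pos [382.6 275.3 231.3] jig -85.4 277.4 yhead 16.0 tilt 0.1 F [ 1.43  0.76 -0.31] T [-0.041 -0.063 -0.036] g -0.002 q [-1.086  0.137  0.364  2.044 -0.058  0.972 -0.412]
tx ty tz [-420.3   85.2   81.8]
twist 0.0
```

>>> drive_tool(
  rows=[
    {"tx":-420,"ty":85,"tz":0,"grip":0},
    {"tx":-420,"ty":85,"tz":0,"grip":0},
    {"tx":-420,"ty":85,"tz":0,"grip":0},
    {"tx":-420,"ty":85,"tz":0,"grip":0},
    {"tx":-420,"ty":85,"tz":0,"grip":0},
    {"tx":-420,"ty":85,"tz":0,"grip":0},
    {"tx":-420,"ty":85,"tz":0,"grip":0},
    {"tx":-420,"ty":85,"tz":0,"grip":0},
    {"tx":-420,"ty":85,"tz":0,"grip":0},
    {"tx":-420,"ty":85,"tz":20,"grip":0},
  ],
)

```text
invalid input
```

```bash
python3 - <<'E'
from h import *
go(jig(0,-143,27),16)
E
```

```text
t 0.93 pos [382.6 275.3 231.3] jig -85.4 277.4 yhead 16.0 tilt 0.1 F [ 1.43  0.76 -0.31] T [-0.041 -0.063 -0.036] g -0.002 q [-1.086  0.137  0.364  2.044 -0.058  0.972 -0.412]
tx ty tz [-420.2   85.3  204.8]
twist 0.0
```

Every row seems to need all the fields, so I'll include twist.

>>> drive_tool(
  rows=[
    {"tx":-420,"ty":85,"tz":0,"twist":0,"grip":0},
    {"tx":-420,"ty":85,"tz":0,"twist":0,"grip":0},
    {"tx":-420,"ty":85,"tz":0,"twist":0,"grip":0},
    {"tx":-420,"ty":85,"tz":0,"twist":0,"grip":0},
    {"tx":-420,"ty":85,"tz":0,"twist":0,"grip":0},
    {"tx":-420,"ty":85,"tz":0,"twist":0,"grip":0},
    {"tx":-420,"ty":85,"tz":0,"twist":0,"grip":0},
    {"tx":-420,"ty":85,"tz":0,"twist":0,"grip":0},
    {"tx":-420,"ty":85,"tz":0,"twist":0,"grip":0},
    {"tx":-420,"ty":85,"tz":0,"twist":0,"grip":0},
  ],
)

```text
clock: 1.77
position: [574.4, -94.4, 231.5]
ee_rot: [-1.889, -2.51, 0.003]
contact_force: [0.8, 1.0, 0.4]
grip_width: 0.001
```

```bash
python3 - <<'E'
from h import *
go(jig(0,-143,40),16)
E
```

```text
t 1.77 pos [574.4 -94.4 231.5] jig -3.0 -130.8 yhead 16.1 tilt 0.1 F [0.76 1.03 0.4 ] T [ 0.047 -0.061 -0.022] g 0.001 q [-0.417  0.366  0.609  1.814 -0.238  1.036  0.564]
tx ty tz [-12.    3.2 191.5]
twist 0.1
```

>>> drive_tool(
  rows=[
    {"tx":-12,"ty":3,"tz":30,"twist":0,"grip":0},
    {"tx":-12,"ty":3,"tz":65,"twist":0,"grip":0},
    {"tx":-12,"ty":3,"tz":105,"twist":0,"grip":0},
    {"tx":-12,"ty":3,"tz":140,"twist":0,"grip":0},
    {"tx":-12,"ty":3,"tz":170,"twist":0,"grip":0},
    {"tx":-12,"ty":3,"tz":185,"twist":0,"grip":0},
    {"tx":-12,"ty":3,"tz":191,"twist":0,"grip":0},
    {"tx":-12,"ty":3,"tz":191,"twist":0,"grip":0},
  ],
)

```text
clock: 2.43
position: [579.2, -105.2, 39.0]
ee_rot: [-1.888, -2.508, 0.006]
contact_force: [0.7, -0.1, -0.1]
grip_width: 0.002
```

```bash
python3 - <<'E'
from h import *
go(jig(0,-143,28),16)
p,d=grab_frame('scene'); save('s1.png',cv2.resize(p[130:280,220:370],None,fx=4,fy=4,interpolation=cv2.INTER_CUBIC))
E
```

```text
t 2.43 pos [ 579.2 -105.2   39. ] jig -1.3 -142.5 yhead 16.1 tilt 0.26 F [ 0.72 -0.05 -0.05] T [-0.024  0.018  0.017] g 0.002 q [-0.273  0.632  0.465  1.926 -0.429  0.686  0.733]
tx ty tz [-0.5  1.4 11. ]
twist 0.1
```

View pics/s1.png

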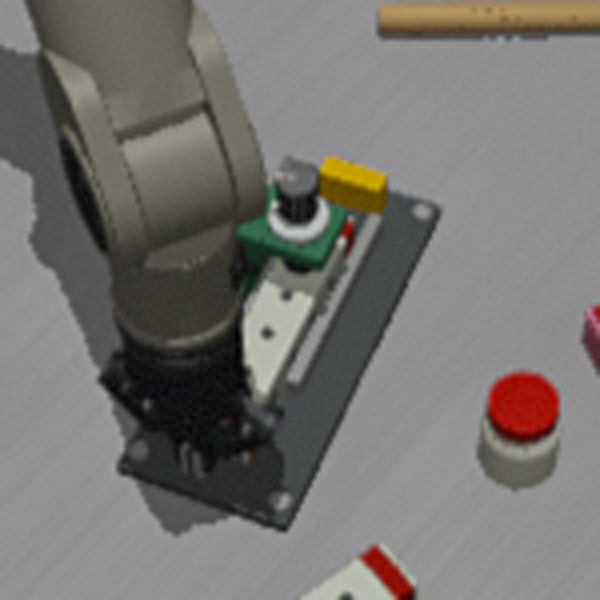

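The picture shows the closed fingers on the plate behind the profile's near end, around (195,455) in the crop, with the profile undisturbed. I'll lower the tool and push in stages.

>>> drive_tool(
  rows=[
    {"tx":0,"ty":1,"tz":6,"twist":0,"grip":0},
    {"tx":0,"ty":1,"tz":11,"twist":0,"grip":0},
    {"tx":4,"ty":1,"tz":11,"twist":0,"grip":0},
    {"tx":8,"ty":1,"tz":11,"twist":0,"grip":0},
    {"tx":12,"ty":1,"tz":11,"twist":0,"grip":0},
    {"tx":15,"ty":1,"tz":11,"twist":0,"grip":0},
    {"tx":18,"ty":1,"tz":11,"twist":0,"grip":0},
    {"tx":21,"ty":1,"tz":11,"twist":0,"grip":0},
    {"tx":24,"ty":1,"tz":11,"twist":0,"grip":0},
    {"tx":27,"ty":1,"tz":11,"twist":0,"grip":0},
  ],
)

```text
clock: 3.32
position: [574.1, -79.6, 29.7]
ee_rot: [1.89, 2.509, -0.003]
contact_force: [0.6, -2.8, 1.4]
grip_width: -0.001
```

```bash
cat > lk.py <<'E'
import sys
from h import *
go(jig(0,-90,28),16)
p,d=grab_frame('top'); save(sys.argv[1],cv2.resize(p[170:275,265:410],None,fx=5,fy=5,interpolation=cv2.INTER_CUBIC))
E
python3 lk.py t2.png
```

```text
t 3.32 pos [574.1 -79.6  29.7] jig 0.8 -116.5 yhead 16.0 tilt 0.13 F [ 0.61 -2.79  1.44] T [-0.515 -0.16  -0.024] g -0.001 q [-0.314  0.634  0.457  1.953 -0.441  0.654  0.702]
tx ty tz [26.5 -0.8  1.7]
twist 0.0
```

View pics/t2.png

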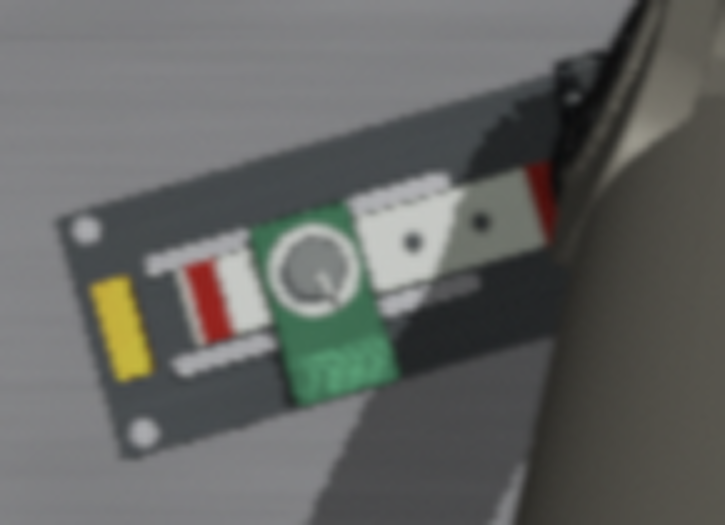

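The profile has followed by about 9 mm, with a push force of about 2.8 N. The lead edge is at crop (190,305) and the stop edge at (148,325), so roughly 22 to 25 mm remain.

>>> drive_tool(
  rows=[
    {"tx":2,"ty":-0.5,"tz":1,"twist":0,"grip":0},
    {"tx":4,"ty":-0.5,"tz":1,"twist":0,"grip":0},
    {"tx":6,"ty":-0.5,"tz":1,"twist":0,"grip":0},
    {"tx":8,"ty":-0.5,"tz":1,"twist":0,"grip":0},
    {"tx":10,"ty":-0.5,"tz":1,"twist":0,"grip":0},
    {"tx":12,"ty":-0.5,"tz":1,"twist":0,"grip":0},
    {"tx":14,"ty":-0.5,"tz":1,"twist":0,"grip":0},
    {"tx":16,"ty":-0.5,"tz":1,"twist":0,"grip":0},
  ],
)

```text
clock: 4.03
position: [569.0, -63.3, 28.6]
ee_rot: [-1.889, -2.51, 0.003]
contact_force: [0.2, -2.4, 2.1]
grip_width: 0.004
```

```bash
python3 lk.py t3.png
```

```text
t 4.03 pos [569.  -63.3  28.6] jig 0.4 -99.5 yhead 16.1 tilt 0.11 F [ 0.2  -2.35  2.08] T [-0.545 -0.167  0.003] g 0.004 q [-0.343  0.627  0.456  1.97  -0.443  0.643  0.679]
tx ty tz [ 9.5 -0.4  0.6]
twist 0.1
```

View pics/t3.png

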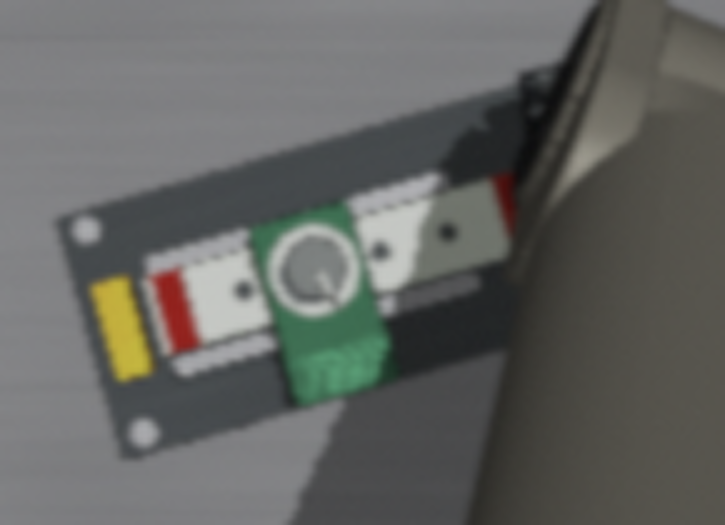

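About 6 mm remain (lead edge about crop (157,315), stop edge (148,325)). I'll go on in slow small steps and watch the force.

>>> drive_tool(
  rows=[
    {"tx":0.7,"ty":0,"tz":0,"twist":0,"grip":0},
    {"tx":1.4,"ty":0,"tz":0,"twist":0,"grip":0},
    {"tx":2,"ty":0,"tz":0,"twist":0,"grip":0},
    {"tx":2.5,"ty":0,"tz":0,"twist":0,"grip":0},
    {"tx":3,"ty":0,"tz":0,"twist":0,"grip":0},
  ],
)

```text
clock: 4.5
position: [567.9, -59.9, 28.5]
ee_rot: [-1.888, -2.51, 0.003]
contact_force: [1.3, -2.1, 1.5]
grip_width: -0.002
```

>>> drive_tool(
  rows=[
    {"tx":0.4,"ty":0,"tz":0,"twist":0,"grip":0},
    {"tx":0.8,"ty":0,"tz":0,"twist":0,"grip":0},
  ],
)

```text
clock: 4.67
position: [567.7, -59.1, 28.5]
ee_rot: [-1.888, -2.51, 0.003]
contact_force: [1.7, -1.7, 2.4]
grip_width: 0.001
```

>>> drive_tool(
  rows=[
    {"tx":0.4,"ty":0,"tz":0,"twist":0,"grip":0},
    {"tx":0.8,"ty":0,"tz":0,"twist":0,"grip":0},
  ],
)

```text
clock: 4.83
position: [567.5, -58.3, 28.5]
ee_rot: [-1.888, -2.51, 0.003]
contact_force: [1.2, -3.2, 1.7]
grip_width: -0.001
```

>>> drive_tool(
  rows=[
    {"tx":0.4,"ty":0,"tz":0,"twist":0,"grip":0},
    {"tx":0.8,"ty":0,"tz":0,"twist":0,"grip":0},
  ],
)

```text
clock: 5.0
position: [567.2, -57.6, 28.5]
ee_rot: [-1.888, -2.51, 0.003]
contact_force: [1.4, -3.4, 2.4]
grip_width: 0.004
```

>>> drive_tool(
  rows=[
    {"tx":0.4,"ty":0,"tz":0,"twist":0,"grip":0},
    {"tx":0.8,"ty":0,"tz":0,"twist":0,"grip":0},
  ],
)

```text
clock: 5.17
position: [567.0, -56.7, 28.5]
ee_rot: [-1.888, -2.51, 0.003]
contact_force: [2.0, -2.7, 2.0]
grip_width: 0.0
```

```bash
python3 lk.py t4.png
```

```text
t 5.17 pos [567.  -56.7  28.5] jig 0.3 -92.6 yhead 16.1 tilt 0.11 F [ 2.03 -2.73  2.03] T [-0.582 -0.171  0.06 ] g 0.0 q [-0.355  0.625  0.456  1.976 -0.444  0.64   0.669]
tx ty tz [ 2.6 -0.3  0.5]
twist 0.1
```

View pics/t4.png

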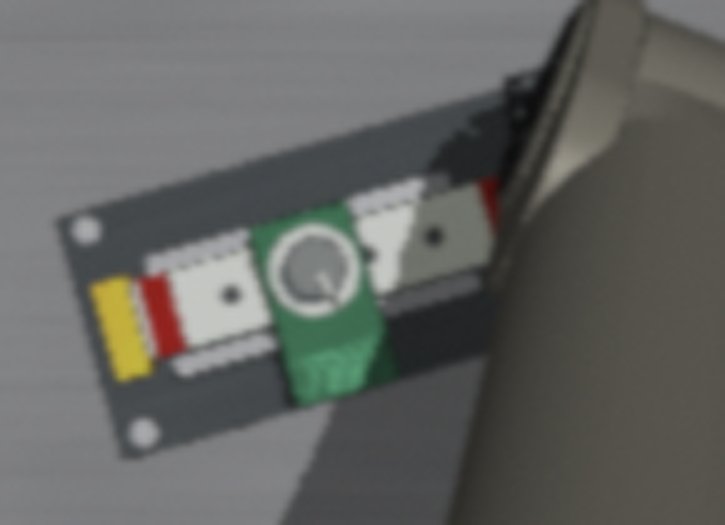

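The lead edge is now close to the stop (gap around crop (145,315)). I'll make finer steps.

>>> drive_tool(
  rows=[
    {"tx":0.3,"ty":0,"tz":0,"twist":0,"grip":0},
    {"tx":0.6,"ty":0,"tz":0,"twist":0,"grip":0},
  ],
)

```text
clock: 5.38
position: [566.8, -56.2, 28.5]
ee_rot: [-1.888, -2.51, 0.003]
contact_force: [1.4, -3.8, 1.1]
grip_width: 0.002
```

>>> drive_tool(
  rows=[
    {"tx":0.3,"ty":0,"tz":0,"twist":0,"grip":0},
    {"tx":0.6,"ty":0,"tz":0,"twist":0,"grip":0},
  ],
)

```text
clock: 5.55
position: [566.8, -56.1, 28.5]
ee_rot: [1.889, 2.51, -0.004]
contact_force: [2.4, -4.6, 0.5]
grip_width: 0.0
```

>>> drive_tool(
  rows=[
    {"tx":0.3,"ty":0,"tz":0,"twist":0,"grip":0},
    {"tx":0.6,"ty":0,"tz":0,"twist":0,"grip":0},
  ],
)

```text
clock: 5.72
position: [566.8, -56.2, 28.5]
ee_rot: [1.889, 2.509, -0.004]
contact_force: [2.2, -6.0, -0.0]
grip_width: 0.002
```

>>> drive_tool(
  rows=[
    {"tx":0.3,"ty":0,"tz":0,"twist":0,"grip":0},
    {"tx":0.6,"ty":0,"tz":0,"twist":0,"grip":0},
  ],
)

```text
clock: 5.88
position: [566.8, -56.2, 28.5]
ee_rot: [1.889, 2.508, -0.005]
contact_force: [2.1, -5.5, -0.4]
grip_width: 0.002
```

The position has stalled at the stop and the force is rising. I'll press a little more firmly and hold.

>>> drive_tool(
  rows=[
    {"tx":0.5,"ty":0,"tz":0,"twist":0,"grip":0},
    {"tx":1.0,"ty":0,"tz":0,"twist":0,"grip":0},
    {"tx":1.4,"ty":0,"tz":0,"twist":0,"grip":0},
    {"tx":1.4,"ty":0,"tz":0,"twist":0,"grip":0},
  ],
)

```text
clock: 6.22
position: [566.8, -56.2, 28.6]
ee_rot: [1.889, 2.505, -0.006]
contact_force: [2.2, -6.4, -1.6]
grip_width: -0.001
```

>>> drive_tool(
  rows=[
    {"tx":0.8,"ty":0,"tz":0,"twist":0,"grip":0},
    {"tx":1.6,"ty":0,"tz":0,"twist":0,"grip":0},
    {"tx":2.4,"ty":0,"tz":0,"twist":0,"grip":0},
    {"tx":2.4,"ty":0,"tz":0,"twist":0,"grip":0},
  ],
)

```text
clock: 6.55
position: [567.0, -56.2, 28.9]
ee_rot: [1.889, 2.501, -0.007]
contact_force: [2.9, -8.9, -1.0]
grip_width: 0.003
```

```bash
python3 lk.py t5.png
```

```text
t 6.55 pos [567.  -56.2  28.9] jig 0.4 -92.0 yhead 15.9 tilt 0.5 F [ 2.85 -8.87 -1.04] T [-1.859 -0.634 -0.011] g 0.003 q [-0.365  0.623  0.462  1.981 -0.441  0.632  0.66 ]
tx ty tz [ 2.  -0.4  0.8]
twist -0.1
```

View pics/t5.png

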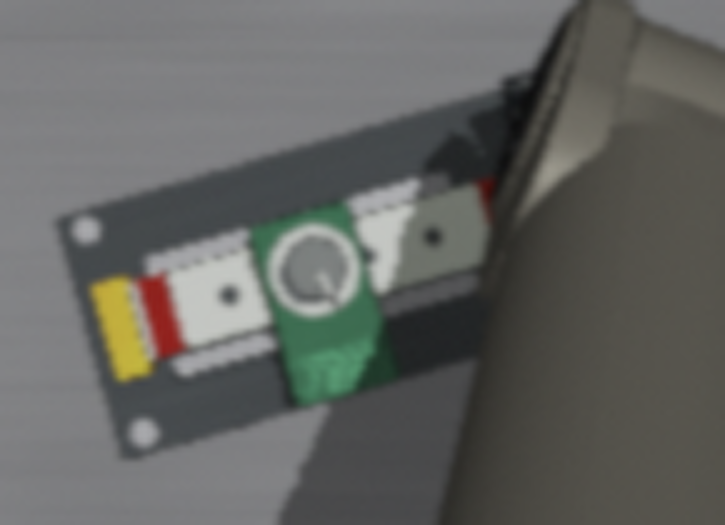

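The picture shows the red lead band's edge against the yellow stop at about crop (145,318). The contact force is about 9 N and nothing moves any more, so the profile is home. I'll back off straight and then lift.

>>> drive_tool(
  rows=[
    {"tx":-2,"ty":0,"tz":0,"twist":0,"grip":0},
    {"tx":-10,"ty":0,"tz":0,"twist":0,"grip":0},
    {"tx":-25,"ty":0,"tz":0,"twist":0,"grip":0},
    {"tx":-30,"ty":0,"tz":-15,"twist":0,"grip":0},
    {"tx":-30,"ty":0,"tz":-50,"twist":0,"grip":0},
    {"tx":-30,"ty":0,"tz":-90,"twist":0,"grip":0},
    {"tx":-30,"ty":0,"tz":-130,"twist":0,"grip":0},
    {"tx":-30,"ty":0,"tz":-170,"twist":0,"grip":85},
    {"tx":-30,"ty":0,"tz":-190,"twist":0,"grip":85},
    {"tx":-30,"ty":0,"tz":-200,"twist":0,"grip":85},
  ],
)

```text
clock: 7.43
position: [575.7, -83.0, 232.5]
ee_rot: [1.886, 2.5, -0.001]
contact_force: [-0.3, -0.5, -0.5]
grip_width: 0.417
```

```bash
python3 - <<'E'
from h import *
st()
for n in ('scene','top'):
    p,d=grab_frame(n); save(n+'6.png',p); np.savez('pics/'+n+'6.npz',p=p,d=d)
    a=p[170:275,265:410] if n=='top' else p[150:270,235:345]
    save(n+'6c.png',cv2.resize(a,None,fx=5,fy=5,interpolation=cv2.INTER_CUBIC))
E
```

```text
t 7.43 pos [575.7 -83.  232.5] jig 1.4 -120.2 yhead 15.9 tilt 0.56 F [-0.26 -0.5  -0.51] T [-0.021 -0.004 -0.006] g 0.417 q [-0.46   0.363  0.633  1.822 -0.241  1.027  0.545]
```

View pics/top6c.png

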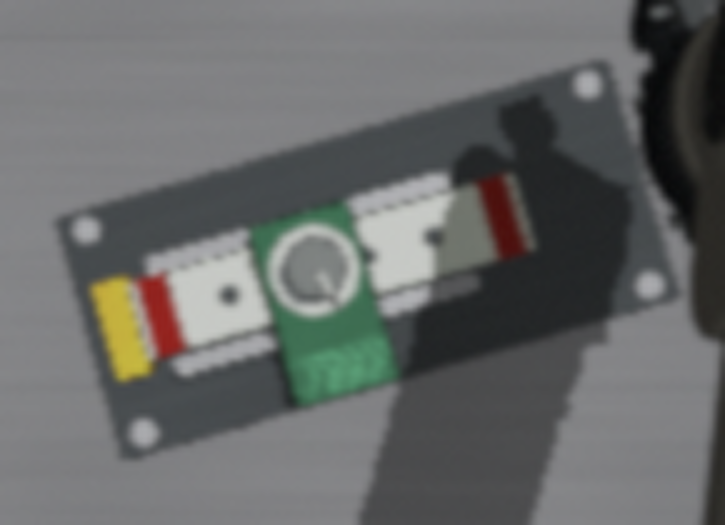

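View pics/scene6c.png

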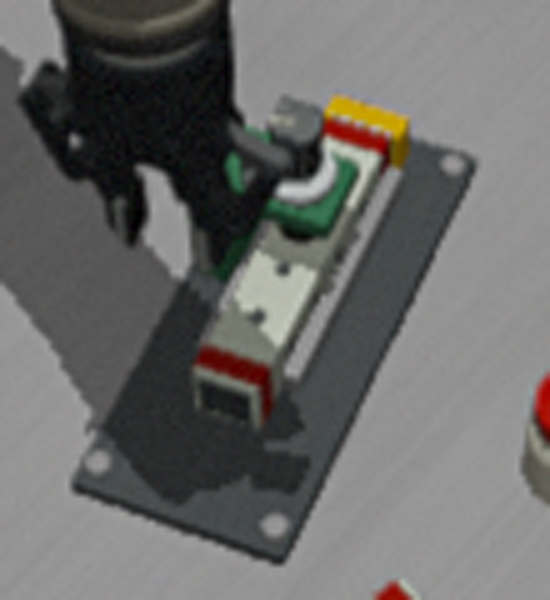

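The profile is still home in both views. Next I'll triangulate the knob's top from the two unobstructed initial views.

```bash
python3 - <<'E'
from h import *
from scipy.optimize import least_squares
for k in ('0',):
  uv={}
  for n in('top','scene'):
    D=np.load(f'pics/{n}{k}.npz'); d=D['d'].astype(float); P=cloud(n,d)
    c=jig(0,30,155); r=np.hypot(P[...,0]-c[0],P[...,1]-c[1])
    lo=150 if n=='top' else 151
    m=(r<25)&(P[...,2]>lo)&(P[...,2]<162); v,u=np.nonzero(m)
    uv[n]=np.array([u.mean(),v.mean()]); print(n,m.sum(),uv[n],(u.min()+u.max())/2,(v.min()+v.max())/2,'depth pos',P[m].mean(0),'at z155',onplane(n,*uv[n],155))
    m2=(r<30)&(P[...,2]>109)&(P[...,2]<119)&(r>0); v,u=np.nonzero(m2)
    print(' disc bbox',u.min(),u.max(),v.min(),v.max())
  f=lambda X:np.r_[(proj('top',X)-uv['top'])[0],(proj('scene',X)-uv['scene'])[0]]
  s=least_squares(f,[533,61,155.]);print('tri',s.x,s.fun, 'nominal',jig(0,30,155))
  t=np.load('pics/top0.npz')['p'][205:245,305:350]
  save('k_top.png',cv2.resize(t,None,fx=14,fy=14,interpolation=cv2.INTER_NEAREST))
  t=np.load('pics/scene0.npz')['p'][160:200,270:315]
  save('k_sc.png',cv2.resize(t,None,fx=14,fy=14,interpolation=cv2.INTER_NEAREST))
E
```

```text
top 125 [328.008 223.248] 328.0 223.0 depth pos [532.86218987  60.3559812  154.65530477] at z155 [532.84887449  60.36119283 155.        ]
 disc bbox 319 336 215 232
scene 67 [293.44776119 174.67164179] 293.5 175.5 depth pos [534.48017848  57.42762435 155.03908251] at z155 [534.47469362  57.43496884 155.        ]
 disc bbox 286 303 180 191
tri [532.71288922  60.10017434 151.00691717] [ 0.0896438   0.09938981  0.16496888 -0.00919591] nominal [532.93087933  61.03785088 155.        ]
```

View pics/k_top.png

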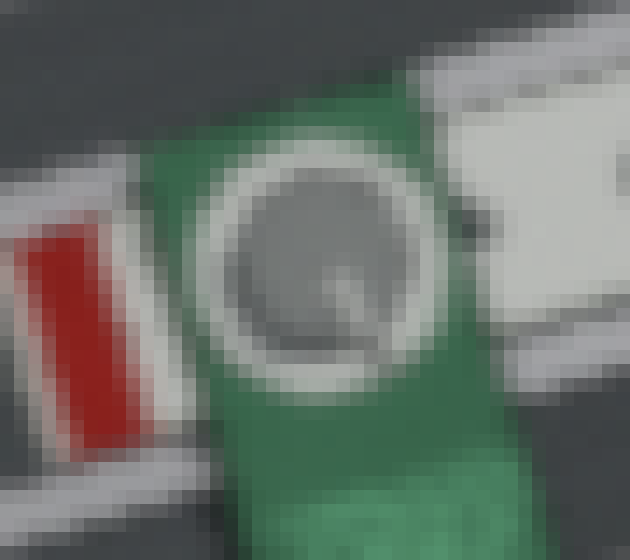

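View pics/k_sc.png

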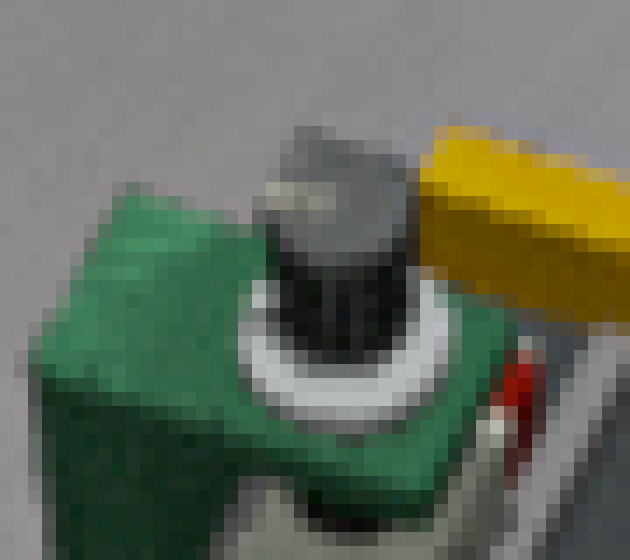

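```bash
python3 - <<'E'
from h import *
go([532.8,60.4,200],148)
E
```

```text
t 7.53 pos [575.1 -82.8 230.2] jig 0.9 -119.9 yhead 15.9 tilt 0.5 F [-0.18 -0.73 -0.31] T [ 0.06  -0.007 -0.037] g 0.592 q [-0.459  0.365  0.632  1.825 -0.242  1.025  0.545]
tx ty tz [149.5  -1.4  29. ]
twist -132.1
```

>>> drive_tool(
  rows=[
    {"tx":30,"ty":-1,"tz":0,"twist":-7,"grip":85},
    {"tx":70,"ty":-1,"tz":0,"twist":-14,"grip":85},
    {"tx":110,"ty":-1,"tz":0,"twist":-21,"grip":85},
    {"tx":149,"ty":-1,"tz":0,"twist":-28,"grip":85},
    {"tx":149,"ty":-1,"tz":0,"twist":-35,"grip":85},
    {"tx":149,"ty":-1,"tz":0,"twist":-42,"grip":85},
    {"tx":149,"ty":-1,"tz":0,"twist":-49,"grip":85},
    {"tx":149,"ty":-1,"tz":0,"twist":-56,"grip":85},
    {"tx":149,"ty":-1,"tz":0,"twist":-63,"grip":85},
    {"tx":149,"ty":-1,"tz":0,"twist":-70,"grip":85},
  ],
)

```text
clock: 8.37
position: [531.4, 60.5, 226.4]
ee_rot: [0.1, 3.139, -0.012]
contact_force: [0.0, 0.2, 0.7]
grip_width: 0.992
```

```bash
python3 - <<'E'
from h import *
go([532.8,60.4,200],148)
E
```

```text
t 8.37 pos [531.4  60.5 226.4] jig -1.6 29.9 yhead 86.3 tilt 0.44 F [0.04 0.24 0.66] T [ 0.022 -0.012 -0.016] g 0.992 q [-0.535  0.258  0.36   1.915 -0.099  0.988  1.375]
tx ty tz [-1.4  0.2 26.4]
twist -61.7
```

>>> drive_tool(
  rows=[
    {"tx":-1.4,"ty":0,"tz":0,"twist":-7,"grip":85},
    {"tx":-1.4,"ty":0,"tz":0,"twist":-14,"grip":85},
    {"tx":-1.4,"ty":0,"tz":5,"twist":-21,"grip":85},
    {"tx":-1.4,"ty":0,"tz":10,"twist":-28,"grip":85},
    {"tx":-1.4,"ty":0,"tz":15,"twist":-35,"grip":85},
    {"tx":-1.4,"ty":0,"tz":20,"twist":-42,"grip":85},
    {"tx":-1.4,"ty":0,"tz":26,"twist":-49,"grip":85},
    {"tx":-1.4,"ty":0,"tz":26,"twist":-56,"grip":85},
    {"tx":-1.4,"ty":0,"tz":26,"twist":-63,"grip":85},
    {"tx":-1.4,"ty":0,"tz":26,"twist":-67,"grip":85},
  ],
)

```text
clock: 9.2
position: [530.8, 60.4, 197.5]
ee_rot: [1.655, -2.66, 0.006]
contact_force: [-0.3, -0.0, -0.2]
grip_width: 0.991
```

```bash
python3 - <<'E'
from h import *
go([532.8,60.4,122],152)
for n in ('scene','top'):
    p,d=grab_frame(n)
    a=p[170:275,265:410] if n=='top' else p[120:240,215:345]
    save(n+'7c.png',cv2.resize(a,None,fx=5,fy=5,interpolation=cv2.INTER_CUBIC))
E
```

```text
t 9.2 pos [530.8  60.4 197.5] jig -2.2 30.0 yhead 153.8 tilt 0.55 F [-0.31 -0.02 -0.21] T [0.011 0.008 0.033] g 0.991 q [-0.359  0.287  0.151  1.932 -0.045  0.934  2.496]
tx ty tz [-1.6 -1.8 75.5]
twist 1.8
```

View pics/scene7c.png

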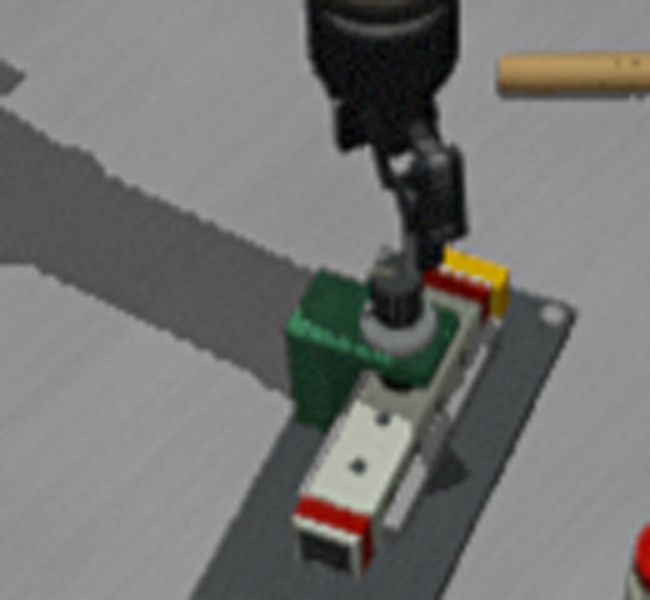

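View pics/top7c.png

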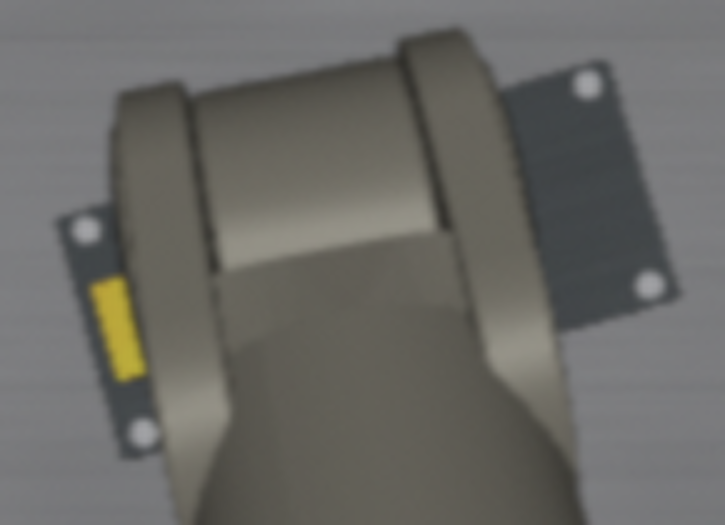

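The scene view shows the open gripper centred over the knob (crop (395,285)), with the profile still home. I'll go down around the knob.

>>> drive_tool(
  rows=[
    {"tx":-1.6,"ty":-1.8,"tz":0,"twist":0,"grip":85},
    {"tx":-1.6,"ty":-1.8,"tz":15,"twist":0,"grip":85},
    {"tx":-1.6,"ty":-1.8,"tz":30,"twist":0,"grip":85},
    {"tx":-1.6,"ty":-1.8,"tz":45,"twist":0,"grip":85},
    {"tx":-1.6,"ty":-1.8,"tz":60,"twist":0,"grip":85},
    {"tx":-1.6,"ty":-1.8,"tz":70,"twist":0,"grip":85},
    {"tx":-1.6,"ty":-1.8,"tz":76,"twist":0,"grip":85},
    {"tx":-1.6,"ty":-1.8,"tz":76,"twist":0,"grip":85},
  ],
)

```text
clock: 9.97
position: [532.0, 60.3, 120.3]
ee_rot: [1.645, -2.664, 0.005]
contact_force: [-0.2, 0.2, -0.2]
grip_width: 0.996
```

```bash
python3 - <<'E'
from h import *
go([532.8,60.4,119],152)
for n in ('scene',):
    p,d=grab_frame(n)
    a=p[130:210,250:350] 
    save(n+'8c.png',cv2.resize(a,None,fx=7,fy=7,interpolation=cv2.INTER_CUBIC))
E
```

```text
t 9.97 pos [532.   60.3 120.3] jig -1.1 29.5 yhead 153.4 tilt 0.65 F [-0.16  0.21 -0.23] T [ 0.007 -0.031 -0.045] g 0.996 q [-0.346  0.393  0.14   1.991 -0.067  0.771  2.508]
tx ty tz [-0.5 -0.7  1.3]
twist 1.4
```

View pics/scene8c.png

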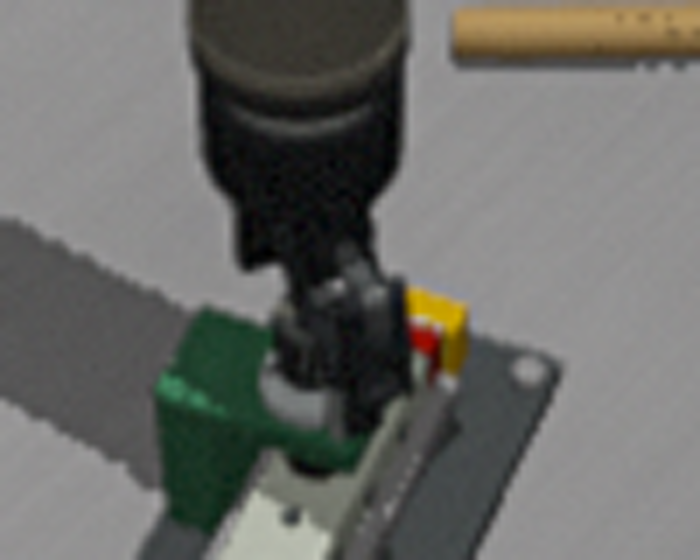

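The fingers straddle the knob at about crop (310,330). I'll apply the small correction and close.

>>> drive_tool(
  rows=[
    {"tx":-0.5,"ty":-0.7,"tz":1,"twist":0,"grip":60},
    {"tx":-0.5,"ty":-0.7,"tz":1,"twist":0,"grip":40},
    {"tx":-0.5,"ty":-0.7,"tz":1,"twist":0,"grip":33},
    {"tx":-0.5,"ty":-0.7,"tz":1,"twist":0,"grip":33},
    {"tx":-0.5,"ty":-0.7,"tz":1,"twist":0,"grip":33},
  ],
)

```text
clock: 10.43
position: [533.7, 60.5, 120.7]
ee_rot: [1.646, -2.666, 0.006]
contact_force: [0.2, -0.3, 0.1]
grip_width: 0.389
```

>>> drive_tool(
  rows=[
    {"tx":0,"ty":0,"tz":0,"twist":0,"grip":27},
    {"tx":0,"ty":0,"tz":0,"twist":0,"grip":20},
  ],
)

```text
clock: 10.6
position: [533.8, 60.5, 120.9]
ee_rot: [1.646, -2.666, 0.006]
contact_force: [-1.2, 0.2, 2.0]
grip_width: 0.315
```

```bash
python3 - <<'E'
from h import *
s,R=st(); print(R.T@s['contact_force'],R.T@s['torque'])
E
```

```text
t 10.6 pos [533.8  60.5 120.9] jig 0.7 29.2 yhead 153.4 tilt 0.54 F [-1.24  0.18  2.01] T [-0.04   0.14   0.017] g 0.315 q [-0.346  0.394  0.14   1.989 -0.067  0.77   2.509]
[ 0.4131112  1.1859702 -2.0014966] [-0.10716954  0.09886245 -0.01762505]
```

>>> drive_tool(
  rows=[
    {"tx":0,"ty":0,"tz":0,"twist":0,"grip":10},
    {"tx":0,"ty":0,"tz":0,"twist":0,"grip":0},
    {"tx":0,"ty":0,"tz":0,"twist":0,"grip":0},
    {"tx":0,"ty":0,"tz":0,"twist":0,"grip":0},
  ],
)

```text
clock: 10.93
position: [533.8, 60.4, 121.0]
ee_rot: [1.646, -2.666, 0.006]
contact_force: [0.0, 0.0, 0.0]
grip_width: 0.314
```

```bash
cat > s.py <<'E'
from h import *
s,R=st(); print('tool F',(R.T@s['contact_force']).round(2),'tool T',(R.T@s['torque']).round(3))
E
python3 s.py
```

```text
t 10.93 pos [533.8  60.4 121. ] jig 0.7 29.2 yhead 153.4 tilt 0.54 F [0.01 0.   0.03] T [-0.031  0.057 -0.02 ] g 0.314 q [-0.346  0.394  0.14   1.989 -0.067  0.771  2.509]
tool F [-0.01 -0.01 -0.03] tool T [-0.037  0.054  0.02 ]
```

The grip opening is 26.8 mm with almost no side force, so the knob is well centred. I'll turn in small steps and read the torque.

>>> drive_tool(
  rows=[
    {"tx":0,"ty":0,"tz":0,"twist":5,"grip":0},
    {"tx":0,"ty":0,"tz":0,"twist":10,"grip":0},
    {"tx":0,"ty":0,"tz":0,"twist":15,"grip":0},
  ],
)

```text
clock: 11.18
position: [533.8, 60.5, 121.0]
ee_rot: [1.278, -2.861, 0.008]
contact_force: [0.5, -0.3, 0.3]
grip_width: 0.311
```

```bash
python3 s.py
```

```text
t 11.18 pos [533.8  60.5 121. ] jig 0.7 29.2 yhead 138.1 tilt 0.53 F [ 0.53 -0.3   0.26] T [-0.014  0.023  0.088] g 0.311 q [-0.396  0.396  0.202  1.992 -0.102  0.77   2.276]
tool F [-0.13 -0.59 -0.26] tool T [-0.007  0.026 -0.088]
```

>>> drive_tool(
  rows=[
    {"tx":0,"ty":0,"tz":0,"twist":5,"grip":0},
    {"tx":0,"ty":0,"tz":0,"twist":10,"grip":0},
  ],
)

```text
clock: 11.35
position: [533.9, 60.5, 121.0]
ee_rot: [1.018, -2.964, 0.009]
contact_force: [-0.4, -0.4, 0.4]
grip_width: 0.314
```

```bash
python3 s.py
```

```text
t 11.35 pos [533.9  60.5 121. ] jig 0.7 29.2 yhead 127.9 tilt 0.54 F [-0.41 -0.42  0.35] T [-0.01  0.09  0.1 ] g 0.314 q [-0.43   0.399  0.245  1.994 -0.126  0.77   2.12 ]
tool F [ 0.58 -0.08 -0.35] tool T [-0.047  0.077 -0.101]
```

>>> drive_tool(
  rows=[
    {"tx":0,"ty":0,"tz":0,"twist":5,"grip":0},
    {"tx":0,"ty":0,"tz":0,"twist":10,"grip":0},
  ],
)

```text
clock: 11.52
position: [533.9, 60.4, 121.0]
ee_rot: [0.749, -3.044, 0.01]
contact_force: [0.7, 0.0, -0.5]
grip_width: 0.311
```

```bash
python3 s.py
```

```text
t 11.52 pos [533.9  60.4 121. ] jig 0.7 29.1 yhead 117.7 tilt 0.54 F [ 0.74  0.04 -0.53] T [0.085 0.042 0.118] g 0.311 q [-0.464  0.402  0.288  1.996 -0.151  0.77   1.965]
tool F [-0.68 -0.31  0.52] tool T [-0.094 -0.003 -0.119]
```

>>> drive_tool(
  rows=[
    {"tx":0,"ty":0,"tz":0,"twist":5,"grip":0},
    {"tx":0,"ty":0,"tz":0,"twist":10,"grip":0},
  ],
)

```text
clock: 11.68
position: [533.9, 60.4, 121.0]
ee_rot: [0.475, -3.099, 0.011]
contact_force: [0.1, -0.1, -0.0]
grip_width: 0.312
```

```bash
python3 s.py
```

```text
t 11.68 pos [533.9  60.4 121. ] jig 0.8 29.1 yhead 107.4 tilt 0.54 F [ 0.09 -0.11 -0.05] T [0.031 0.034 0.09 ] g 0.312 q [-0.498  0.406  0.331  1.999 -0.176  0.771  1.81 ]
tool F [-0.06 -0.13  0.05] tool T [-0.039  0.022 -0.091]
```

>>> drive_tool(
  rows=[
    {"tx":0,"ty":0,"tz":0,"twist":5,"grip":0},
    {"tx":0,"ty":0,"tz":0,"twist":10,"grip":0},
  ],
)

```text
clock: 11.85
position: [533.9, 60.4, 121.0]
ee_rot: [0.196, -3.13, 0.012]
contact_force: [0.6, -0.5, -0.7]
grip_width: 0.311
```

```bash
python3 s.py
```

```text
t 11.85 pos [533.9  60.4 121. ] jig 0.8 29.1 yhead 97.2 tilt 0.55 F [ 0.63 -0.49 -0.68] T [0.056 0.048 0.124] g 0.311 q [-0.533  0.411  0.375  2.001 -0.201  0.772  1.656]
tool F [-0.57 -0.56  0.68] tool T [-0.061  0.039 -0.125]
```

>>> drive_tool(
  rows=[
    {"tx":0,"ty":0,"tz":0,"twist":5,"grip":0},
    {"tx":0,"ty":0,"tz":0,"twist":10,"grip":0},
  ],
)

```text
clock: 12.02
position: [533.9, 60.3, 121.0]
ee_rot: [-0.084, -3.136, 0.013]
contact_force: [-0.0, -0.5, 0.2]
grip_width: 0.312
```

```bash
python3 s.py
```

```text
t 12.02 pos [533.9  60.3 121. ] jig 0.8 29.0 yhead 86.9 tilt 0.55 F [-0.05 -0.48  0.19] T [ 0.093 -0.015  0.107] g 0.312 q [-0.567  0.417  0.42   2.003 -0.228  0.774  1.503]
tool F [ 0.02 -0.49 -0.19] tool T [-0.093 -0.01  -0.108]
```

>>> drive_tool(
  rows=[
    {"tx":0,"ty":0,"tz":0,"twist":5,"grip":0},
    {"tx":0,"ty":0,"tz":0,"twist":10,"grip":0},
  ],
)

```text
clock: 12.18
position: [533.9, 60.3, 121.0]
ee_rot: [-0.364, -3.116, 0.014]
contact_force: [0.1, -1.2, 0.5]
grip_width: 0.311
```

```bash
python3 s.py
```

```text
t 12.18 pos [533.9  60.3 121. ] jig 0.7 29.0 yhead 76.7 tilt 0.56 F [ 0.1 -1.2  0.5] T [0.081 0.065 0.113] g 0.311 q [-0.602  0.424  0.465  2.005 -0.256  0.776  1.351]
tool F [-0.38 -1.15 -0.49] tool T [-0.063  0.081 -0.114]
```

>>> drive_tool(
  rows=[
    {"tx":0,"ty":0,"tz":0,"twist":5,"grip":0},
    {"tx":0,"ty":0,"tz":0,"twist":10,"grip":0},
  ],
)

```text
clock: 12.35
position: [533.9, 60.3, 121.0]
ee_rot: [-0.641, -3.072, 0.014]
contact_force: [-0.6, -0.3, -0.2]
grip_width: 0.308
```

```bash
python3 s.py
```

```text
t 12.35 pos [533.9  60.3 121. ] jig 0.8 29.0 yhead 66.4 tilt 0.56 F [-0.63 -0.33 -0.15] T [0.007 0.008 0.142] g 0.308 q [-0.636  0.431  0.511  2.007 -0.284  0.779  1.2  ]
tool F [ 0.45 -0.55  0.16] tool T [-0.003  0.009 -0.142]
```

>>> drive_tool(
  rows=[
    {"tx":0,"ty":0,"tz":0,"twist":5,"grip":0},
    {"tx":0,"ty":0,"tz":0,"twist":10,"grip":0},
  ],
)

```text
clock: 12.52
position: [534.0, 60.2, 121.0]
ee_rot: [-0.913, -3.004, 0.015]
contact_force: [0.4, -1.0, -0.1]
grip_width: 0.31
```

```bash
python3 s.py
```

```text
t 12.52 pos [534.   60.2 121. ] jig 0.8 28.9 yhead 56.2 tilt 0.56 F [ 0.44 -0.97 -0.07] T [0.077 0.058 0.09 ] g 0.31 q [-0.671  0.44   0.557  2.009 -0.314  0.783  1.05 ]
tool F [-0.9  -0.56  0.08] tool T [-0.032  0.09  -0.091]
```

>>> drive_tool(
  rows=[
    {"tx":0,"ty":0,"tz":0,"twist":5,"grip":0},
    {"tx":0,"ty":0,"tz":0,"twist":10,"grip":0},
  ],
)

```text
clock: 12.68
position: [534.0, 60.1, 121.0]
ee_rot: [-1.178, -2.911, 0.015]
contact_force: [-1.0, -0.7, 0.2]
grip_width: 0.314
```

```bash
python3 s.py
```

```text
t 12.68 pos [534.   60.1 121. ] jig 0.7 28.9 yhead 45.9 tilt 0.56 F [-1.01 -0.74  0.19] T [ 0.056 -0.001  0.105] g 0.314 q [-0.705  0.45   0.604  2.011 -0.345  0.788  0.902]
tool F [ 0.21 -1.24 -0.18] tool T [-0.041  0.038 -0.106]
```

>>> drive_tool(
  rows=[
    {"tx":0,"ty":0,"tz":0,"twist":5,"grip":0},
    {"tx":0,"ty":0,"tz":0,"twist":10,"grip":0},
  ],
)

```text
clock: 12.85
position: [533.9, 60.2, 121.0]
ee_rot: [-1.434, -2.795, 0.015]
contact_force: [-0.7, -1.2, -0.7]
grip_width: 0.315
```

```bash
python3 s.py
```

```text
t 12.85 pos [533.9  60.2 121. ] jig 0.7 28.9 yhead 35.7 tilt 0.56 F [-0.71 -1.2  -0.66] T [ 0.062 -0.001  0.084] g 0.315 q [-0.74   0.462  0.651  2.014 -0.377  0.794  0.754]
tool F [-0.56 -1.27  0.68] tool T [-0.038  0.049 -0.084]
```

>>> drive_tool(
  rows=[
    {"tx":0,"ty":0,"tz":0,"twist":5,"grip":0},
    {"tx":0,"ty":0,"tz":0,"twist":10,"grip":0},
  ],
)

```text
clock: 13.02
position: [533.9, 60.1, 121.0]
ee_rot: [1.678, 2.655, -0.015]
contact_force: [0.5, -1.5, 0.4]
grip_width: 0.315
```

```bash
python3 s.py
```

```text
t 13.02 pos [533.9  60.1 121. ] jig 0.6 28.8 yhead 25.4 tilt 0.56 F [ 0.51 -1.54  0.43] T [0.025 0.003 0.106] g 0.315 q [-0.773  0.475  0.699  2.016 -0.411  0.8    0.608]
tool F [-1.61 -0.2  -0.42] tool T [-0.009  0.023 -0.106]
```

>>> drive_tool(
  rows=[
    {"tx":0,"ty":0,"tz":0,"twist":5,"grip":0},
    {"tx":0,"ty":0,"tz":0,"twist":10,"grip":0},
  ],
)

```text
clock: 13.18
position: [533.9, 60.1, 121.0]
ee_rot: [1.907, 2.494, -0.015]
contact_force: [-0.1, -0.5, -0.0]
grip_width: 0.311
```

```bash
python3 s.py
```

```text
t 13.18 pos [533.9  60.1 121. ] jig 0.6 28.8 yhead 15.2 tilt 0.56 F [-0.07 -0.51 -0.  ] T [0.043 0.009 0.087] g 0.311 q [-0.807  0.489  0.746  2.017 -0.445  0.809  0.463]
tool F [-0.47 -0.2   0.01] tool T [-0.003  0.043 -0.087]
```

>>> drive_tool(
  rows=[
    {"tx":0,"ty":0,"tz":0,"twist":5,"grip":0},
    {"tx":0,"ty":0,"tz":0,"twist":10,"grip":0},
  ],
)

```text
clock: 13.35
position: [533.8, 60.1, 121.0]
ee_rot: [2.122, 2.314, -0.015]
contact_force: [-0.1, -2.0, -0.0]
grip_width: 0.313
```

```bash
python3 s.py; python3 - <<'E'
from h import *
p,d=grab_frame('scene')
save('scene9c.png',cv2.resize(p[130:230,250:350],None,fx=6,fy=6,interpolation=cv2.INTER_CUBIC))
E
```

```text
t 13.35 pos [533.8  60.1 121. ] jig 0.6 28.8 yhead 5.0 tilt 0.57 F [-0.05 -1.96 -0.01] T [ 0.047 -0.003  0.244] g 0.313 q [-0.839  0.506  0.794  2.019 -0.482  0.818  0.32 ]
tool F [-1.94 -0.22  0.03] tool T [-0.009  0.045 -0.244]
```

View pics/scene9c.png

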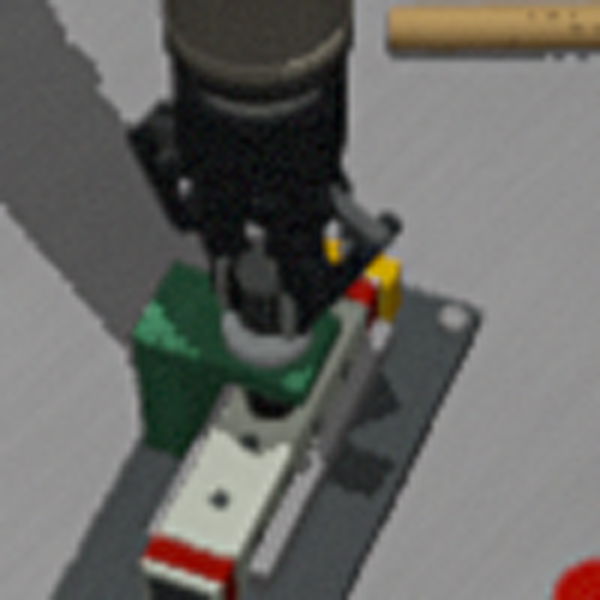

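The picture shows the pad at crop (268,400), down on the profile, with the profile still home. The torque jumped to 0.24 N m at heading 5.0°, so the pad has met the profile. I'll use small steps from here to follow the clicks.

>>> drive_tool(
  rows=[
    {"tx":0,"ty":0,"tz":0,"twist":5,"grip":0},
  ],
)

```text
clock: 13.48
position: [533.7, 60.1, 121.0]
ee_rot: [2.224, 2.215, -0.015]
contact_force: [-0.6, -0.8, -0.3]
grip_width: 0.312
```

```bash
python3 s.py
```

```text
t 13.48 pos [533.7  60.1 121. ] jig 0.5 28.8 yhead -0.2 tilt 0.58 F [-0.63 -0.84 -0.35] T [0.04  0.098 0.246] g 0.312 q [-0.856  0.515  0.819  2.02  -0.5    0.824  0.247]
tool F [-0.84 -0.63  0.36] tool T [ 0.096  0.038 -0.247]
```

>>> drive_tool(
  rows=[
    {"tx":0,"ty":0,"tz":0,"twist":5,"grip":0},
  ],
)

```text
clock: 13.57
position: [533.7, 60.1, 121.0]
ee_rot: [2.32, 2.114, -0.015]
contact_force: [-1.9, -1.4, -0.5]
grip_width: 0.311
```

```bash
python3 s.py
```

```text
t 13.57 pos [533.7  60.1 121. ] jig 0.5 28.9 yhead -5.3 tilt 0.58 F [-1.93 -1.43 -0.5 ] T [ 0.025 -0.047  0.244] g 0.311 q [-0.871  0.524  0.842  2.021 -0.519  0.83   0.176]
tool F [-1.6  -1.78  0.53] tool T [-0.046  0.029 -0.244]
```

>>> drive_tool(
  rows=[
    {"tx":0,"ty":0,"tz":0,"twist":5,"grip":0},
  ],
)

```text
clock: 13.65
position: [533.7, 60.1, 121.0]
ee_rot: [2.411, 2.009, -0.015]
contact_force: [0.1, -0.9, -0.9]
grip_width: 0.313
```

```bash
python3 s.py
```

```text
t 13.65 pos [533.7  60.1 121. ] jig 0.5 28.9 yhead -10.4 tilt 0.59 F [ 0.09 -0.85 -0.93] T [ 0.023 -0.022  0.171] g 0.313 q [-0.887  0.534  0.866  2.022 -0.538  0.836  0.106]
tool F [-0.81  0.24  0.94] tool T [-0.019  0.026 -0.171]
```

>>> drive_tool(
  rows=[
    {"tx":0,"ty":0,"tz":0,"twist":5,"grip":0},
  ],
)

```text
clock: 13.73
position: [533.7, 60.1, 121.0]
ee_rot: [2.497, 1.899, -0.015]
contact_force: [-0.4, -1.1, 0.0]
grip_width: 0.311
```

```bash
python3 s.py
```

```text
t 13.73 pos [533.7  60.1 121. ] jig 0.5 28.9 yhead -15.5 tilt 0.59 F [-0.39 -1.08  0.03] T [-0.018 -0.01   0.132] g 0.311 q [-0.902  0.545  0.89   2.022 -0.557  0.843  0.036]
tool F [-1.15 -0.09 -0.02] tool T [-0.016 -0.015 -0.131]
```

>>> drive_tool(
  rows=[
    {"tx":0,"ty":0,"tz":0,"twist":5,"grip":0},
  ],
)

```text
clock: 13.82
position: [533.7, 60.1, 121.0]
ee_rot: [2.579, 1.786, -0.014]
contact_force: [-1.2, -0.8, 0.5]
grip_width: 0.311
```

```bash
python3 s.py
```

```text
t 13.82 pos [533.7  60.1 121. ] jig 0.4 28.9 yhead -20.6 tilt 0.59 F [-1.18 -0.79  0.48] T [-0.038  0.012  0.2  ] g 0.311 q [-0.916  0.556  0.913  2.023 -0.577  0.85  -0.034]
tool F [-1.16 -0.83 -0.46] tool T [-0.004 -0.04  -0.2  ]
```

>>> drive_tool(
  rows=[
    {"tx":0,"ty":0,"tz":0,"twist":5,"grip":0},
  ],
)

```text
clock: 13.9
position: [533.7, 60.0, 121.0]
ee_rot: [2.656, 1.669, -0.014]
contact_force: [-0.0, -1.5, -0.7]
grip_width: 0.31
```

```bash
python3 s.py
```

```text
t 13.9 pos [533.7  60.  121. ] jig 0.4 28.8 yhead -25.7 tilt 0.59 F [-0.04 -1.53 -0.66] T [0.08  0.003 0.142] g 0.31 q [-0.93   0.567  0.937  2.024 -0.597  0.858 -0.104]
tool F [-1.39  0.63  0.68] tool T [ 0.036  0.071 -0.143]
```

>>> drive_tool(
  rows=[
    {"tx":0,"ty":0,"tz":0,"twist":5,"grip":0},
  ],
)

```text
clock: 13.98
position: [533.6, 60.1, 121.0]
ee_rot: [2.727, 1.549, -0.014]
contact_force: [0.2, -1.1, 0.4]
grip_width: 0.31
```

```bash
python3 s.py
```

```text
t 13.98 pos [533.6  60.1 121. ] jig 0.4 28.9 yhead -30.8 tilt 0.6 F [ 0.17 -1.09  0.42] T [ 0.001 -0.035  0.205] g 0.31 q [-0.944  0.579  0.96   2.025 -0.617  0.866 -0.174]
tool F [-0.85  0.7  -0.41] tool T [-0.032  0.019 -0.205]
```

>>> drive_tool(
  rows=[
    {"tx":0,"ty":0,"tz":0,"twist":5,"grip":0},
  ],
)

```text
clock: 14.07
position: [533.6, 60.1, 121.0]
ee_rot: [2.793, 1.426, -0.014]
contact_force: [-0.5, -1.3, 0.1]
grip_width: 0.315
```

```bash
python3 s.py
```

```text
t 14.07 pos [533.6  60.1 121. ] jig 0.4 29.0 yhead -35.9 tilt 0.6 F [-0.5  -1.32  0.14] T [ 0.009 -0.065  0.238] g 0.315 q [-0.957  0.591  0.983  2.025 -0.637  0.875 -0.244]
tool F [-1.36  0.37 -0.12] tool T [-0.05   0.046 -0.238]
```

>>> drive_tool(
  rows=[
    {"tx":0,"ty":0,"tz":0,"twist":5,"grip":0},
  ],
)

```text
clock: 14.15
position: [533.6, 60.2, 121.0]
ee_rot: [2.853, 1.3, -0.013]
contact_force: [-1.5, -1.5, 0.1]
grip_width: 0.311
```

```bash
python3 s.py
```

```text
t 14.15 pos [533.6  60.2 121. ] jig 0.4 29.0 yhead -41.0 tilt 0.6 F [-1.48 -1.53  0.12] T [-0.021  0.03   0.234] g 0.311 q [-0.97   0.604  1.006  2.026 -0.657  0.884 -0.313]
tool F [-2.12 -0.12 -0.09] tool T [ 0.006 -0.034 -0.234]
```

>>> drive_tool(
  rows=[
    {"tx":0,"ty":0,"tz":0,"twist":5,"grip":0},
  ],
)

```text
clock: 14.23
position: [533.6, 60.1, 121.0]
ee_rot: [2.908, 1.172, -0.013]
contact_force: [-0.7, -1.1, 0.1]
grip_width: 0.309
```

```bash
python3 s.py
```

```text
t 14.23 pos [533.6  60.1 121. ] jig 0.4 29.0 yhead -46.1 tilt 0.61 F [-0.67 -1.12  0.07] T [-0.076 -0.03   0.171] g 0.309 q [-0.983  0.618  1.029  2.026 -0.677  0.894 -0.383]
tool F [-1.25  0.34 -0.06] tool T [-0.077 -0.031 -0.171]
```

>>> drive_tool(
  rows=[
    {"tx":0,"ty":0,"tz":0,"twist":5,"grip":0},
  ],
)

```text
clock: 14.32
position: [533.6, 60.1, 121.0]
ee_rot: [2.957, 1.041, -0.013]
contact_force: [-0.7, -1.1, 0.4]
grip_width: 0.313
```

```bash
python3 s.py
```

```text
t 14.32 pos [533.6  60.1 121. ] jig 0.3 28.9 yhead -51.2 tilt 0.61 F [-0.67 -1.11  0.42] T [0.018 0.019 0.146] g 0.313 q [-0.994  0.632  1.051  2.027 -0.697  0.904 -0.453]
tool F [-1.22  0.45 -0.41] tool T [ 0.025 -0.003 -0.146]
```

>>> drive_tool(
  rows=[
    {"tx":0,"ty":0,"tz":0,"twist":5,"grip":0},
  ],
)

```text
clock: 14.4
position: [533.6, 60.1, 121.0]
ee_rot: [3.0, 0.908, -0.012]
contact_force: [-0.8, -1.2, -0.2]
grip_width: 0.311
```

```bash
python3 s.py
```

```text
t 14.4 pos [533.6  60.1 121. ] jig 0.3 29.0 yhead -56.3 tilt 0.61 F [-0.76 -1.24 -0.17] T [0.034 0.012 0.138] g 0.311 q [-1.006  0.646  1.073  2.027 -0.718  0.915 -0.523]
tool F [-1.32  0.61  0.19] tool T [ 0.033  0.009 -0.138]
```

>>> drive_tool(
  rows=[
    {"tx":0,"ty":0,"tz":0,"twist":5,"grip":0},
  ],
)

```text
clock: 14.48
position: [533.5, 60.2, 121.0]
ee_rot: [3.037, 0.774, -0.012]
contact_force: [-0.3, -1.1, 1.6]
grip_width: 0.309
```

```bash
python3 s.py
```

```text
t 14.48 pos [533.5  60.2 121. ] jig 0.3 29.0 yhead -61.4 tilt 0.62 F [-0.3  -1.11  1.56] T [-0.043 -0.017  0.239] g 0.309 q [-1.016  0.661  1.095  2.028 -0.738  0.927 -0.592]
tool F [-0.81  0.84 -1.55] tool T [-0.048 -0.004 -0.238]
```

>>> drive_tool(
  rows=[
    {"tx":0,"ty":0,"tz":0,"twist":5,"grip":0},
  ],
)

```text
clock: 14.57
position: [533.5, 60.2, 121.0]
ee_rot: [3.068, 0.638, -0.012]
contact_force: [-0.6, -0.6, 0.1]
grip_width: 0.311
```

```bash
python3 s.py
```

```text
t 14.57 pos [533.5  60.2 121. ] jig 0.3 29.1 yhead -66.5 tilt 0.62 F [-0.56 -0.65  0.1 ] T [ 0.007 -0.056  0.12 ] g 0.311 q [-1.026  0.676  1.116  2.028 -0.758  0.939 -0.662]
tool F [-0.77  0.37 -0.09] tool T [-0.017  0.055 -0.12 ]
```

>>> drive_tool(
  rows=[
    {"tx":0,"ty":0,"tz":0,"twist":5,"grip":0},
  ],
)

```text
clock: 14.65
position: [533.5, 60.2, 121.0]
ee_rot: [3.093, 0.501, -0.011]
contact_force: [-0.7, -0.4, 0.3]
grip_width: 0.313
```

```bash
python3 s.py
```

```text
t 14.65 pos [533.5  60.2 121. ] jig 0.3 29.1 yhead -71.6 tilt 0.63 F [-0.75 -0.42  0.34] T [-0.129 -0.138  0.151] g 0.313 q [-1.036  0.692  1.137  2.028 -0.778  0.952 -0.733]
tool F [-0.84  0.16 -0.33] tool T [-0.167  0.091 -0.149]
```

>>> drive_tool(
  rows=[
    {"tx":0,"ty":0,"tz":0,"twist":5,"grip":0},
  ],
)

```text
clock: 14.73
position: [533.5, 60.3, 121.0]
ee_rot: [3.112, 0.363, -0.011]
contact_force: [0.8, -0.9, 1.2]
grip_width: 0.313
```

```bash
python3 s.py
```

```text
t 14.73 pos [533.5  60.3 121. ] jig 0.3 29.1 yhead -76.7 tilt 0.64 F [ 0.82 -0.88  1.22] T [-0.05   0.017  0.137] g 0.313 q [-1.045  0.708  1.157  2.029 -0.797  0.965 -0.803]
tool F [ 0.58  1.05 -1.22] tool T [-0.046 -0.028 -0.137]
```

>>> drive_tool(
  rows=[
    {"tx":0,"ty":0,"tz":0,"twist":5,"grip":0},
  ],
)

```text
clock: 14.82
position: [533.5, 60.2, 121.0]
ee_rot: [3.125, 0.224, -0.011]
contact_force: [-1.3, -1.5, 1.3]
grip_width: 0.315
```

```bash
python3 s.py
```

```text
t 14.82 pos [533.5  60.2 121. ] jig 0.3 29.1 yhead -81.8 tilt 0.64 F [-1.26 -1.46  1.25] T [-0.012  0.066  0.185] g 0.315 q [-1.053  0.724  1.178  2.029 -0.817  0.978 -0.874]
tool F [-1.47  1.28 -1.23] tool T [-0.003 -0.065 -0.185]
```

```bash
python3 - <<'E'
import numpy as np
h=np.array([5,-.2,-5.3,-10.4,-15.5,-20.6,-25.7,-30.8,-35.9,-41,-46.1,-51.2,-56.3,-61.4,-66.5,-71.6,-76.7,-81.8])
T=np.array([.244,.246,.244,.171,.132,.2,.142,.205,.238,.234,.171,.146,.138,.239,.120,.151,.137,.185])
for w in (28,29,30,31,32,34):
    A=np.c_[np.ones_like(h),np.sin(2*np.pi*-h/w),np.cos(2*np.pi*-h/w)]; c,r,_,_=np.linalg.lstsq(A,T,rcond=None)
    ph=np.arctan2(c[2],c[1]) # T=a+b sin(-2pi h/w+ph) ; slip0 at -h = -ph*w/2pi
    print(w,r,c[0].round(3),np.hypot(c[1],c[2]).round(3),'slip0 at h=',(ph*w/2/np.pi).round(1),'mod',w)
E
```

```text
28 [0.0292188] 0.186 0.028 slip0 at h= 2.7 mod 28
29 [0.02764314] 0.186 0.031 slip0 at h= 4.1 mod 29
30 [0.02700612] 0.186 0.032 slip0 at h= 5.3 mod 30
31 [0.02710537] 0.186 0.031 slip0 at h= 6.3 mod 31
32 [0.02756413] 0.185 0.03 slip0 at h= 7.1 mod 32
34 [0.02857393] 0.184 0.029 slip0 at h= 8.3 mod 34
```

The torque fit gives its best residual at a 30° click spacing, with slip starting at heading 5.3°. That makes the slip about 1.52 rad, so three clicks, and matches the torque rise between 15° and 5°. I'll release and lift straight up.

>>> drive_tool(
  rows=[
    {"tx":0,"ty":0,"tz":0,"twist":0,"grip":0},
    {"tx":0,"ty":0,"tz":0,"twist":0,"grip":40},
    {"tx":0,"ty":0,"tz":0,"twist":0,"grip":85},
    {"tx":0,"ty":0,"tz":0,"twist":0,"grip":85},
    {"tx":0,"ty":0,"tz":0,"twist":0,"grip":85},
    {"tx":0,"ty":0,"tz":0,"twist":0,"grip":85},
    {"tx":0,"ty":0,"tz":-10,"twist":0,"grip":85},
    {"tx":0,"ty":0,"tz":-30,"twist":0,"grip":85},
    {"tx":0,"ty":0,"tz":-60,"twist":0,"grip":85},
    {"tx":0,"ty":0,"tz":-100,"twist":0,"grip":85},
  ],
)

```text
clock: 15.65
position: [532.6, 61.1, 221.2]
ee_rot: [3.124, 0.224, -0.017]
contact_force: [1.5, -0.1, -0.1]
grip_width: 0.995
```

```bash
python3 s.py; python3 - <<'E'
from h import *
go([430,330,250])
E
```

```text
t 15.65 pos [532.6  61.1 221.2] jig -0.3 30.1 yhead -81.8 tilt 0.81 F [ 1.51 -0.12 -0.14] T [ 0.054 -0.062 -0.025] g 0.995 q [-1.165  0.628  1.35   1.942 -0.666  1.149 -0.976]
tool F [1.48 0.33 0.12] tool T [0.045 0.069 0.025]
t 15.65 pos [532.6  61.1 221.2] jig -0.3 30.1 yhead -81.8 tilt 0.81 F [ 1.51 -0.12 -0.14] T [ 0.054 -0.062 -0.025] g 0.995 q [-1.165  0.628  1.35   1.942 -0.666  1.149 -0.976]
tx ty tz [ -63.6 -280.6  -30.5]
```

>>> drive_tool(
  rows=[
    {"tx":0,"ty":0,"tz":0,"twist":-7,"grip":85},
    {"tx":-5,"ty":-15,"tz":-5,"twist":-14,"grip":85},
    {"tx":-12,"ty":-45,"tz":-10,"twist":-21,"grip":85},
    {"tx":-20,"ty":-80,"tz":-15,"twist":-28,"grip":85},
    {"tx":-28,"ty":-120,"tz":-20,"twist":-35,"grip":85},
    {"tx":-36,"ty":-160,"tz":-20,"twist":-42,"grip":85},
    {"tx":-45,"ty":-200,"tz":-20,"twist":-49,"grip":85},
    {"tx":-55,"ty":-240,"tz":-20,"twist":-56,"grip":85},
    {"tx":-60,"ty":-270,"tz":-20,"twist":-63,"grip":85},
    {"tx":-60,"ty":-280,"tz":-20,"twist":-70,"grip":85},
  ],
)

```text
clock: 16.48
position: [430.8, 335.7, 239.6]
ee_rot: [2.424, 1.998, -0.022]
contact_force: [-0.5, 0.3, -0.5]
grip_width: 0.998
```

```bash
python3 s.py; python3 - <<'E'
from h import *
for n in ('scene','top'):
    p,d=grab_frame(n); save(n+'10.png',p); np.savez('pics/'+n+'10.npz',p=p,d=d)
    a=p[170:275,265:410] if n=='top' else p[150:270,235:345]
    save(n+'10c.png',cv2.resize(a,None,fx=5,fy=5,interpolation=cv2.INTER_CUBIC))
E
```

```text
t 16.48 pos [430.8 335.7 239.6] jig -22.5 322.2 yhead -11.0 tilt 0.79 F [-0.46  0.27 -0.52] T [0.038 0.024 0.04 ] g 0.998 q [-1.615  0.455  1.127  1.894 -0.459  1.1   -0.497]
tool F [ 0.18 -0.5   0.53] tool T [ 0.03   0.032 -0.041]
```

View pics/top10c.png

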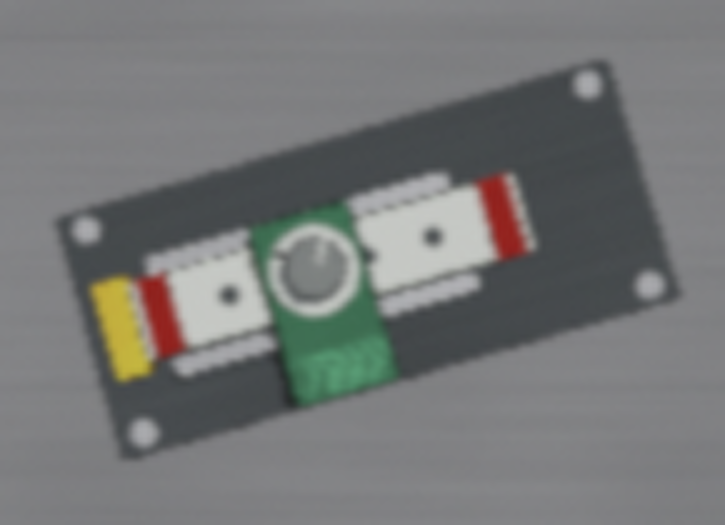

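View pics/scene10c.png

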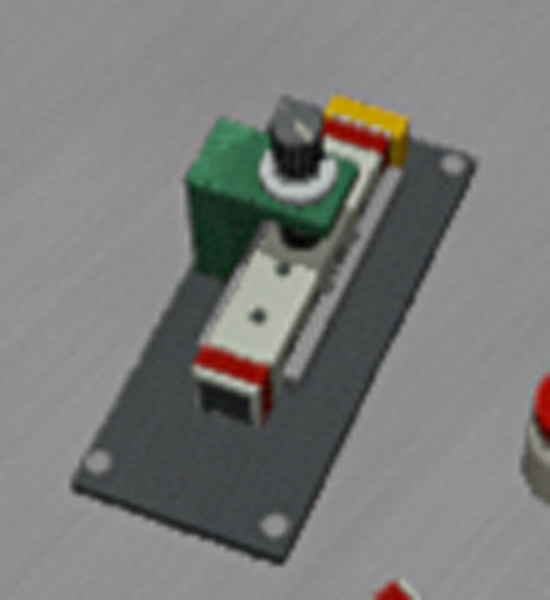

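The top crop shows the profile's lead edge at the yellow stop (about (148,318)). The knob's white mark has turned from about 212° to −23°, so 235°, the same as the tool's turn. The disc's black mark, now visible at (283,258), has a heading of about 68°. If the two marks started in line, that gives a slip of about 1.6 rad, consistent with the torque estimate. I'll check the bystanders on the saved frames and hand in.

```bash
python3 - <<'E'
from h import *
a=np.load('pics/top0.npz')['p'].astype(int);b=np.load('pics/top10.npz')['p'].astype(int)
d=abs(a-b).max(2)
for n,(u0,u1,v0,v1) in dict(jar=(310,350,125,165),offcut=(372,424,134,170),hammer=(150,240,180,285),pink=(215,300,98,160),blue=(425,498,232,310)).items(): print(n,d[v0:v1,u0:u1].max(),(d[v0:v1,u0:u1]>40).sum())
print(observe()['qvel'].round(3)); print(close_job())
E
```

```text
jar 13 0
offcut 14 0
hammer 113 2356
pink 14 0
blue 13 0
[ 0.032  0.001  0.078  0.038 -0.003  0.003 -0.102]
the job is handed in; nothing more can be done
None
```

```bash
python3 - <<'E'
from h import *
a=np.load('pics/scene0.npz')['p'].astype(int);b=np.load('pics/scene10.npz')['p'].astype(int)
d=abs(a-b).max(2)[118:148,345:400]; print('hammer head area scene',d.max(),(d>40).sum())
E
```

```text
hammer head area scene 10 0
```

View pics/scene10.png

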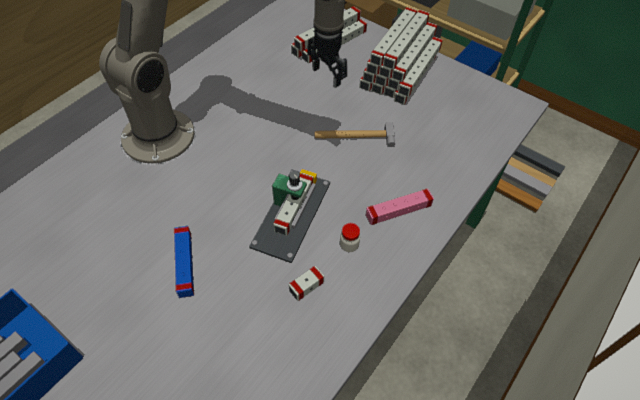

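I slid the profile home against the yellow stop, clamped it with about three clutch clicks, let go and handed the job in at about 16.6 s; no verdict is reported.

- **Pushing home:** I pushed with closed fingers. The tool stalled at the stop and the measured force rose to about 9 N, of which roughly 2.5 N was sliding friction.
- **Clamping:** I turned the knob 235° clockwise in one grip. The torque rose from about 0.1 to 0.24 N m when the pad met the profile.
- **Clicks:** The torque readings were noisy. A sinusoid fit with 30° spacing puts the slip at about 1.52 rad, which is three clicks.
- **Last pictures:** The profile's end is at the stop. The knob's white mark turned by the same 235° as the tool, so the grip did not slip. The disc's black mark suggests about 1.6 rad of slip, but only if the two marks started in line, which I could not see.
- **Bystanders:** The jar and offcut are unchanged, as are the pink and blue look-alikes. The hammer failed the top-view comparison, most likely because the arm or its shadow covered it there. In the scene view the area around its head is unchanged.
- **At hand-in:** The gripper was open and clear of everything, with the arm still settling slightly (joint speeds up to 0.1 rad/s).
- **Not measured:** I could not read the pad's force on the profile directly. It is inferred from the clutch torque.

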